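Load a wafer tray and clip its lid down

TASK

Take the top tray off the pile and set it down in the loading station between its stops, then put every wafer holder on the bench flat into it, not stacked. Lay the white lid flat on the tray's rim, with its end flanges inside the tray's end tabs, and lock it with the two spring clips from the rack: one upright near the middle of each end, biting tab and flange together. Leave the two other trays in place and do not disturb the other things on the bench.

Things in the scene. Friction and masses are not known exactly. Their poses are not given: they have to be found in the camera images.
- station: loading station, fixed: dark steel plate 190 (x) by 204 (y) mm, 6 mm thick, with four low black stops (10 mm high) in the middle of its sides that leave 4 mm play around a tray's foot. Origin at the centre of its underside; a tray sits with x along the station's x, tray origin 6 mm above this origin
- tray1: bottom tray of the pile of three; same shape as tray3; trays stack at 46 mm pitch, each floor on the rim below. Leave in place
- tray2: middle tray of the pile, same shape as tray3. Leave in place
- tray3: top tray of the pile: open aluminium tray 152 (x) by 160 (y) mm, 46 high, floor and walls 4 thick. Lift it by the inside rib: 8 thick, along x at y = 0, top at 46; it makes two bays 144 x 72. Each y end has a rim out to y = 92 with an upright tab: 80 long in x, y = 88 to 92, z = 46 to 68. Origin: centre of underside, z up. Either way round is the same
- tray3_tabL (a point): point on tray3 between its +y end tab and the seated lid's flange (tray y = +86.8 mm, 57 mm above the tray's origin): a clip's bite belongs here; axes as the tray's
- tray3_tabR (a point): the same at the -y end (tray y = -86.8 mm)
- lid: white lid, plate 150 (x) by 171 (y) by 4 mm; origin: centre of the plate's underside, 46 mm above the tray's when seated. 4 feet at x +-67, y +-45 go 8 mm down, inside the tray walls (3 mm play). Upturned end flanges 80 long, y = 81.5 to 85.5, top at z = 22, stand inside the tray's tabs (2.5 mm play). Bar handle along x, 70 long, 12 wide, z = 26 to 40. Either way round
- rack: clip rack, fixed: grey base 70 (x) by 160 (y) by 12 mm with an upright plate 10 mm thick along y at x = 0, top 37 mm above the origin (centre of the underside). Both clips start clipped over this plate, hinge pins 58 mm above the rack's origin
- clipA: sprung clip like a big clothes peg, jaws down, 107 mm tall, 26 deep. Origin on the hinge pin: rubber jaw pads 34 to 46 mm below it, black tails 6 to 57 mm above, pin radius 6. x = across the jaws (squeeze direction), y = along the pin, z up. Tails 52 mm over the outsides at the top; pinched about 40 mm above the pin (10 N) to the stop at 32 mm, jaws open to 24 mm
- clipB: second clip, same as clipA. Let go, a clip grips by itself with about 5 N. Its frame belongs to the arm on -x, which is upright when gripping 10 mm
- clipA_jaw (a joint): opening of clipA's jaws about the pin, rad: 0 = gripping something 10 mm thick, -0.1 = shut on nothing, 0.36 = squeezed fully open
- clipB_jaw (a joint): the same for clipB
- clipA_bite (a point): point between the jaw pads of clipA, 40 mm below its hinge pin
- clipB_bite (a point): the same point of clipB
- puck1: wafer holder: round disc 60 mm in diameter, 8 mm thick, gold wafer face, with an upright steel stem 14 mm in diameter in the middle, top 36 mm above the underside. Origin at the centre of its underside, z up. May be absent (None from the start)
- puck2: another wafer holder like puck1; may be absent
- puck3: another wafer holder like puck1; may be absent
- puck4: another wafer holder like puck1; may be absent
- dish: bystander: clear round dish, 56 mm in diameter, 22 mm high, among the wafer holders
- gelbox: bystander: flat black box with clear top, 56 mm square, 20 mm high, among the wafer holders
- washbottle: bystander: white bottle, 60 mm in diameter, 160 mm high
- driver: bystander: screwdriver lying on the bench
There are look-alikes about, which are no part of the job. What is shaped like the puck4 but green or pink is not meant.

How it is judged (in metres and radians):
On the way, in this order (a step that is already met when the one before it is completed fails the run):
1. the top tray stands in the loading station (x of tray3 in the frame of station between -0.009 and 0.009 m and y of tray3 in the frame of station between -0.009 and 0.009 m and z of tray3 in the frame of station between 0.003 and 0.01 m and angle between the x axis of tray3 and the x axis of station, either way round below 0.12 rad and angle between tray3's own z axis and vertical below 0.05 rad), for 0.2 s.
2. all wafer holders lie flat in the tray (all of step 1 and x of puck1 in the frame of tray3 between -0.05 and 0.05 m and y of puck1 in the frame of tray3 between -0.06 and 0.06 m and z of puck1 in the frame of tray3 between 0.001 and 0.01 m and angle between each of puck1, puck2, puck3, puck4's own z axis and vertical below 0.12 rad and x of puck2 in the frame of tray3 between -0.05 and 0.05 m and y of puck2 in the frame of tray3 between -0.06 and 0.06 m and z of puck2 in the frame of tray3 between 0.001 and 0.01 m and x of puck3 in the frame of tray3 between -0.05 and 0.05 m and y of puck3 in the frame of tray3 between -0.06 and 0.06 m and z of puck3 in the frame of tray3 between 0.001 and 0.01 m and x of puck4 in the frame of tray3 between -0.05 and 0.05 m and y of puck4 in the frame of tray3 between -0.06 and 0.06 m and z of puck4 in the frame of tray3 between 0.001 and 0.01 m), for 0.2 s.
3. the lid lies seated on the loaded tray (all of step 1 and x of lid in the frame of tray3 between -0.007 and 0.007 m and y of lid in the frame of tray3 between -0.007 and 0.007 m and z of lid in the frame of tray3 between 0.043 and 0.05 m and angle between the z axis of lid and the z axis of tray3, either way round below 0.04 rad), for 0.2 s.
4. a clip holds lid and tray together at one end (((x of clipA_bite in the frame of tray3_tabL between -0.028 and 0.028 m and y of clipA_bite in the frame of tray3_tabL between -0.009 and 0.009 m and z of clipA_bite in the frame of tray3_tabL between -0.012 and 0.012 m and angle between clipA's own z axis and vertical below 0.3 rad and contact force between clipA and lid above 0.5 N and contact force between clipA and tray3 above 0.5 N and linear speed of clipA below 0.02 m/s) or (x of clipA_bite in the frame of tray3_tabR between -0.028 and 0.028 m and y of clipA_bite in the frame of tray3_tabR between -0.009 and 0.009 m and z of clipA_bite in the frame of tray3_tabR between -0.012 and 0.012 m and angle between clipA's own z axis and vertical below 0.3 rad and contact force between clipA and lid above 0.5 N and contact force between clipA and tray3 above 0.5 N and linear speed of clipA below 0.02 m/s) or (x of clipB_bite in the frame of tray3_tabL between -0.028 and 0.028 m and y of clipB_bite in the frame of tray3_tabL between -0.009 and 0.009 m and z of clipB_bite in the frame of tray3_tabL between -0.012 and 0.012 m and angle between clipB's own z axis and vertical below 0.3 rad and contact force between clipB and lid above 0.5 N and contact force between clipB and tray3 above 0.5 N and linear speed of clipB below 0.02 m/s) or (x of clipB_bite in the frame of tray3_tabR between -0.028 and 0.028 m and y of clipB_bite in the frame of tray3_tabR between -0.009 and 0.009 m and z of clipB_bite in the frame of tray3_tabR between -0.012 and 0.012 m and angle between clipB's own z axis and vertical below 0.3 rad and contact force between clipB and lid above 0.5 N and contact force between clipB and tray3 above 0.5 N and linear speed of clipB below 0.02 m/s))), for 0.2 s.
At the end, for the whole second after the job is handed in: tray in the station (9 mm, 0.12 rad), every wafer holder present flat in it, lid seated on its rim (7 mm, level), one clip at each end pressing on both tab and flange (28 mm along, 12 mm in height, upright within 0.3 rad), all at rest (all of step 3 and x of puck1 in the frame of tray3 between -0.05 and 0.05 m and y of puck1 in the frame of tray3 between -0.06 and 0.06 m and z of puck1 in the frame of tray3 between 0.001 and 0.01 m and angle between each of puck1, puck2, puck3, puck4's own z axis and vertical below 0.12 rad and x of puck2 in the frame of tray3 between -0.05 and 0.05 m and y of puck2 in the frame of tray3 between -0.06 and 0.06 m and z of puck2 in the frame of tray3 between 0.001 and 0.01 m and x of puck3 in the frame of tray3 between -0.05 and 0.05 m and y of puck3 in the frame of tray3 between -0.06 and 0.06 m and z of puck3 in the frame of tray3 between 0.001 and 0.01 m and x of puck4 in the frame of tray3 between -0.05 and 0.05 m and y of puck4 in the frame of tray3 between -0.06 and 0.06 m and z of puck4 in the frame of tray3 between 0.001 and 0.01 m and (((x of clipA_bite in the frame of tray3_tabL between -0.028 and 0.028 m and y of clipA_bite in the frame of tray3_tabL between -0.009 and 0.009 m and z of clipA_bite in the frame of tray3_tabL between -0.012 and 0.012 m and angle between clipA's own z axis and vertical below 0.3 rad and contact force between clipA and lid above 0.5 N and contact force between clipA and tray3 above 0.5 N and linear speed of clipA below 0.02 m/s) and (x of clipB_bite in the frame of tray3_tabR between -0.028 and 0.028 m and y of clipB_bite in the frame of tray3_tabR between -0.009 and 0.009 m and z of clipB_bite in the frame of tray3_tabR between -0.012 and 0.012 m and angle between clipB's own z axis and vertical below 0.3 rad and contact force between clipB and lid above 0.5 N and contact force between clipB and tray3 above 0.5 N and linear speed of clipB below 0.02 m/s)) or ((x of clipA_bite in the frame of tray3_tabR between -0.028 and 0.028 m and y of clipA_bite in the frame of tray3_tabR between -0.009 and 0.009 m and z of clipA_bite in the frame of tray3_tabR between -0.012 and 0.012 m and angle between clipA's own z axis and vertical below 0.3 rad and contact force between clipA and lid above 0.5 N and contact force between clipA and tray3 above 0.5 N and linear speed of clipA below 0.02 m/s) and (x of clipB_bite in the frame of tray3_tabL between -0.028 and 0.028 m and y of clipB_bite in the frame of tray3_tabL between -0.009 and 0.009 m and z of clipB_bite in the frame of tray3_tabL between -0.012 and 0.012 m and angle between clipB's own z axis and vertical below 0.3 rad and contact force between clipB and lid above 0.5 N and contact force between clipB and tray3 above 0.5 N and linear speed of clipB below 0.02 m/s))) and linear speed of each of tray3, lid, puck1, puck2, puck3, puck4 below 0.02 m/s); the robot touches nothing.
It fails at once if the two lower trays of the pile are shifted by more than 25 mm (distance of any of tray1, tray2 from where it was at the start of the episode above 0.025 m).
It fails at once if a bystander is pushed more than 60 mm away or the wash bottle is knocked over (distance of any of dish, gelbox, washbottle, driver from where it was at the start of the episode above 0.06 m or angle between washbottle's own z axis and vertical above 0.5 rad).
Of puck1, puck2, puck3, puck4 only 2 to 4 are there at a start; the rules pass over those that are not, and their reading is None.
At some moment in a run one of puck1, puck2, puck3, puck4 may be knocked a few centimetres aside while the robot is not near it.
It also fails if it takes over 210 s, if anything falls off the work surface, if the arm or the gripper's body presses on something with over 40 N, if the wrist force passes 120 N, or if a joint passes its speed limit or range.

ROBOT

A 7-joint arm with a two-finger parallel gripper is mounted at the origin on the work surface. World frame = base frame: x ahead of the robot, y to its left, z up, the work surface at z = 0. Lengths are in m, angles in degrees, forces in N, time in s.
With the tool pointing down it reaches from about 0.425 to 0.875 m from the base axis. Payload 4.7 kg.
Tool frame: the origin (TCP) lies on the front face of the gripper's body, between the roots of the fingers; the fingertips stand 73 mm ahead of it and the grasp point (between the pads) lies 54 mm ahead of it; z points along the fingers, y is the direction in which the jaws open and shut (so a half turn about z gives the same grasp; the last joint's range is limited). The gripper opens to 85 mm and grips with 20 to 120 N. Pads are 22 mm wide; open, the fingers measure 114 mm over their backs; the gripper's body (76 mm by 85 mm) begins 54 mm behind the grasp point. The pads swing forward as they close: fully open they stand 13 mm farther back than shut.
Start: joints at [70.136, 18.392, -4.016, 83.108, 1.295, 78.541, -3.26], TCP at [0.229, -0.608, 0.304] pointing down, gripper open.
Joint ranges: [-163.93, 163.93], [-17.29, 119.83], [-79.2, 71.16], [3.27, 140.29], [-89.18, 269.18], [5.43, 117.66], [-154.24, 154.24]. Speed limits (degrees/s): [147.25, 147.25, 180, 180, 180, 180, 180].

INTERFACE

Orientations are given as [roll, pitch, yaw] about the fixed x, y, z axes, in that order (R = Rz(yaw) Ry(pitch) Rx(roll)).
In Python, from workcell import movep, line_to, movej, ungrasp, close, hold, inverse_kinematics, state, capture, calibration, Unreachable, finish_job, regions_of, mark_of gives the robot as it stands. The module is installed in compiled form; this text tells all that it offers. Calls block until the motion is done:
- movep(position, orientation): joint-space move of the TCP to a pose.
- line_to(position, rot=None, feed=0.15): straight line of the TCP; rot=None keeps the orientation; feed is the mean speed in m/s.
- movej(angles): joint-space move.
- ungrasp() and close(): open the fingers fully, or close them until they stop; the grip force is fixed at half the most.
- hold(seconds).
- inverse_kinematics(position, orientation): joint angles nearest the present ones, or None.
- state(): the state.
- capture(name): name is "side" or "top"; returns (picture, depth): 400x640x3 uint8, blue, green, red; 400x640 float32, m along the optical axis (not along the pixel's ray), 0 where there is no reading.
- calibration(name): a dict with "fx", "fy", "cx", "cy" (pixels), "view" (4x4, takes a point from world to camera coordinates). Camera axes: x right, y down, z forward; pixel columns grow to the right and rows downward; lengths in m; the calibration is good to about 2 mm. A picture is of the moment at which its call begins. calibration takes no time and is no camera call.
A pose or a line that the arm cannot do raises Unreachable and nothing moves.
- finish_job(): hands the job in, once; it reports no verdict.
Trained networks look in the newest picture that a camera, given by its name, has taken for a name from the list of things; names that differ only in an ending like _2 or _b are one class to them, and where a whole thing is asked for, a point or a joint stands for the part that bears it (a point fixed in the world has none). Each returns a list of dicts, best first, with "p" (0 to 1); they miss things now and then, are a little off and sometimes report something else, mostly with a low value. They report only what shows in the picture. A call takes as long as a camera call. They do not tell look-alikes from the thing itself.
- regions_of(query, camera): "region" (400x640 bool, what is visible of it).
- mark_of(query, camera): "centre" ([x, y, z] in m, in the coordinates of the camera as it stood for that picture, good to about 4 mm: a listed point, or the origin of a listed thing).
The state is a dict: "time_s": time; "joint_positions": joint angles; "dq": joint speeds; "effort": joint torques, N m; "tcp_pos": TCP position; "eef_rot": TCP orientation; "ft_force": force on the tool from outside, world axes, zero at the start; "ft_torque": the same for the moment, N m; "width": finger opening in m.
Only numpy, scipy, OpenCV 4.12 (cv2) and the standard library are available. Lean on these libraries where they do the work, as an engineer would, in place of code of your own. Each camera call takes 0.05 s, during which the arm holds its last target.

## Working session

There is one attempt and no reset: what is moved stays moved. The work goes in short steps, each a Python script; the robot and the scene stay as the last script left them, time stands still between calls to the robot, and variables do not carry over. Pictures are saved under pics/ and viewed, and the job is handed in when it is done.

```bash
mkdir -p pics; ls; python3 - <<'E'
from workcell import *
import cv2
s=state();print(s)
for n in("top","side"):
    im,d=capture(n);cv2.imwrite(f"pics/{n}0.png",im);c=calibration(n);print(n,c)
E
```

```text
pics
{'time_s': 0.0, 'joint_positions': array([70.13531404, 18.43989015, -4.01678386, 83.17553432,  1.29425921,
       78.54090763, -3.25980549]), 'dq': array([-0.03511206,  0.03656887, -0.07404466,  0.11166431, -0.01763098,
       -0.03199546,  0.02708078]), 'effort': array([-6.46325088e-05, -4.93578422e+01, -3.82270161e-01, -3.14331579e+01,
        1.29504158e-02,  1.14998611e-02, -1.21533853e-05]), 'tcp_pos': array([ 0.22930016, -0.60778014,  0.30280858]), 'eef_rot': array([-1.79888877e+02,  4.67045300e-03,  2.06756893e+01]), 'ft_force': array([ 0.42358299,  0.04393544, -0.3721448 ]), 'ft_torque': array([ 0.01951347, -0.01206027,  0.0187397 ]), 'width': 0.08533555792965734}
top {'fx': 403.17557682973836, 'fy': 403.17557682973836, 'cx': 320.2083387057749, 'cy': 200.05996577573256, 'view': array([[ 0.02386702, -0.99966026, -0.01047494,  0.01775165],
       [-0.98315202, -0.02157091, -0.18151251,  0.63549539],
       [ 0.18122489,  0.01463062, -0.98333284,  1.05564757],
       [ 0.        ,  0.        ,  0.        ,  1.        ]])}
side {'fx': 371.871741640372, 'fy': 371.871741640372, 'cx': 321.33140170716354, 'cy': 196.89468727664868, 'view': array([[-0.77616535, -0.6304353 ,  0.01089393,  0.49720703],
       [-0.45951706,  0.55373844, -0.69441905,  0.35977394],
       [ 0.4317539 , -0.54398995, -0.71948836,  0.91860177],
       [ 0.        ,  0.        ,  0.        ,  1.        ]])}
```

View pics/top0.png

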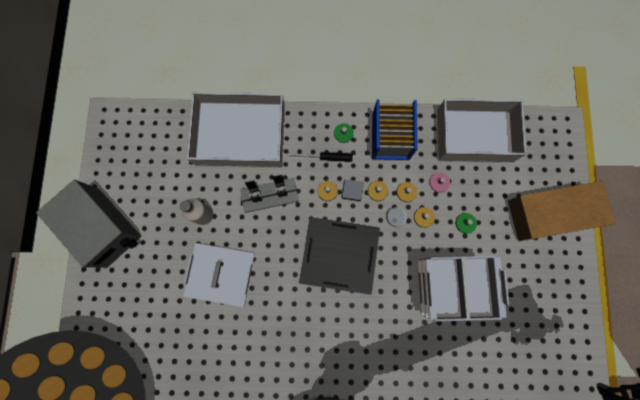

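View pics/side0.png

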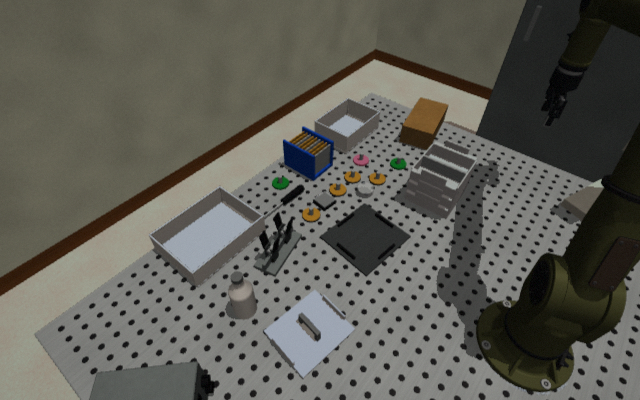

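Top view: the pile is at (462,287), the station at (340,255), the lid at (220,275) and the rack at (269,192). Four gold pucks sit at (327,190), (378,190), (407,191) and (425,217). The gelbox is at (353,190) and the dish at (397,216).

```bash
cat > h.py <<'E'
from workcell import *
import numpy as np, cv2
def w(cam,p):
    V=calibration(cam)["view"]; return V[:3,:3].T@(np.array(p)-V[:3,3])
def cloud(cam,d):
    c=calibration(cam);v,u=np.mgrid[0:400,0:640]
    P=np.stack([(u-c["cx"])/c["fx"]*d,(v-c["cy"])/c["fy"]*d,d],-1)
    V=c["view"]; return (P-V[:3,3])@V[:3,:3]   # = R^T (p-t)
def pix(cam,p):
    c=calibration(cam);V=c["view"];q=V[:3,:3]@np.array(p)+V[:3,3]
    return c["fx"]*q[0]/q[2]+c["cx"],c["fy"]*q[1]/q[2]+c["cy"]
E
python3 - <<'E'
from h import *
np.set_printoptions(precision=4,suppress=True)
for cam in("top","side"):
    im,d=capture(cam);C=cloud(cam,d)
    for q in["station","tray3","tray1","lid","rack","clipA","clipA_bite","puck1","dish","gelbox","washbottle","driver","tray3_tabL"]:
        for r in mark_of(q,cam):
            if r["p"]>0.2: print(cam,q,round(r["p"],2),w(cam,r["centre"]), np.round(pix(cam,w(cam,r["centre"])),0))
print(state()["time_s"])
E
```

```text
top station 0.93 [ 0.4915 -0.0231 -0.0009] [339. 254.]
top station 0.37 [0.6482 0.2165 0.0595] [254. 194.]
top station 0.31 [0.6621 0.1457 0.0616] [280. 189.]
top tray3 0.73 [ 0.4158 -0.3318  0.0923] [460. 285.]
top tray1 0.73 [ 0.4158 -0.3318  0.0923] [460. 285.]
top lid 0.97 [0.4258 0.3124 0.0078] [219. 275.]
top rack 0.8 [0.6568 0.1798 0.0014] [270. 195.]
top clipA 0.59 [0.6648 0.1444 0.0617] [280. 188.]
top clipA_bite 0.71 [0.6636 0.1425 0.014 ] [282. 192.]
top puck1 0.89 [ 0.7082 -0.3135  0.0041] [440. 181.]
top puck1 0.82 [ 0.5888 -0.3843  0.0015] [465. 223.]
top puck1 0.77 [0.6756 0.0097 0.0004] [328. 190.]
top puck1 0.72 [ 0.604  -0.2651  0.0008] [423. 216.]
top puck1 0.69 [ 0.6755 -0.2175  0.0018] [407. 192.]
top puck1 0.65 [ 0.8537 -0.0299  0.0058] [343. 132.]
top puck1 0.61 [ 0.6772 -0.1331 -0.0008] [377. 191.]
top dish 0.7 [ 0.5973 -0.185   0.0017] [396. 218.]
top gelbox 0.86 [ 0.6762 -0.0587  0.0014] [352. 190.]
top gelbox 0.24 [0.6638 0.1416 0.0134] [283. 192.]
top washbottle 0.68 [0.5953 0.3736 0.0007] [202. 215.]
top washbottle 0.6 [ 0.6744 -0.0565 -0.0009] [351. 191.
[... 1245 characters left out ...]
3 [0.6715 0.0123 0.0016] [312. 215.]
side puck1 0.53 [ 0.5897 -0.3817 -0.0001] [397. 164.]
side puck1 0.5 [ 0.676  -0.1289  0.0005] [337. 190.]
side puck1 0.47 [ 0.7082 -0.3075  0.0009] [359. 160.]
side puck1 0.46 [ 0.8484 -0.0308 -0.0037] [281. 184.]
side dish 0.57 [ 0.5984 -0.1848 -0.0042] [365. 193.]
side dish 0.54 [ 0.408  -0.3292  0.0445] [438. 185.]
side gelbox 0.63 [ 0.6768 -0.0603 -0.0006] [324. 202.]
side gelbox 0.53 [ 0.7754  0.0374 -0.0023] [283. 205.]
side washbottle 0.59 [0.5931 0.3683 0.0028] [247. 308.]
side driver 0.61 [ 0.7751  0.0391 -0.0034] [282. 205.]
side tray3_tabL 0.64 [ 0.5993 -0.1834 -0.0014] [364. 192.]
side tray3_tabL 0.62 [ 0.4012 -0.2409  0.1564] [435. 175.]
1.5
```

```bash
cat >> h.py <<'E'
def rect(P,zlo,zhi):
    m=(P[:,2]>zlo)&(P[:,2]<zhi); Q=P[m][:,:2].astype(np.float32)
    (c,s,a)=cv2.minAreaRect(Q); return np.array(c),np.array(s),a,m.sum()
def yaw90(a): # fold to [-45,45)
    return (a+45)%90-45
E
python3 - <<'E'
from h import *
np.set_printoptions(precision=4,suppress=True)
for cam in("top","side"):
    im,d=capture(cam);C=cloud(cam,d)
    for q,bands in[("station",[(-.002,.012),(0.012,.025)]),("lid",[(-.005,0.022),(.03,.06)]),("rack",[(0.005,.02),(.028,.045)]),("tray3",[(.085,.11),(.133,.144),(.15,.17)]),("clipA",[(.08,.13)])]:
        R=regions_of(q,cam)
        for r in R:
            if r["p"]<0.5: continue
            P=C[r["region"]&(d>0)]
            P=P[np.isfinite(P).all(1)]
            print(cam,q,round(r["p"],2),len(P),P.mean(0),np.percentile(P[:,2],[2,50,98]))
            for b in bands:
                try:
                    c,s,a,n=rect(P,*b); 
                    m=(P[:,2]>b[0])&(P[:,2]<b[1]);X=P[m][:,:2];ev,E=np.linalg.eigh(np.cov((X-X.mean(0)).T))
                    print("   ",b,c,s,"yaw",round(yaw90(a),1),n,"mean",X.mean(0),"pca yaw",np.degrees(np.arctan2(E[1,1],E[0,1])),np.sqrt(ev))
                except Exception as e: print("   ",b,"-")
E
```

```text
top station 0.82 4893 [ 0.4861 -0.0264  0.007 ] [0.0019 0.0067 0.017 ]
    (-0.002, 0.012) [ 0.4869 -0.0267] [0.2092 0.1915] yaw -7.3 4644 mean [ 0.4859 -0.0263] pca yaw 87.00809480230284 [0.0543 0.0587]
    (0.012, 0.025) [ 0.4909 -0.0267] [0.1901 0.1821] yaw -4.1 242 mean [ 0.49   -0.0275] pca yaw 53.55031980812427 [0.06  0.064]
top lid 0.93 3522 [0.4256 0.3105 0.0144] [0.0014 0.0129 0.0479]
    (-0.005, 0.022) [0.4268 0.3155] [0.1859 0.1564] yaw -8.7 3242 mean [0.4256 0.3103] pca yaw 81.0550874724433 [0.045  0.0509]
    (0.03, 0.06) [0.4248 0.3105] [0.1717 0.0765] yaw -7.9 205 mean [0.4255 0.3111] pca yaw 86.33206556678955 [0.0213 0.0461]
top rack 0.9 933 [0.6499 0.177  0.0176] [0.0083 0.0136 0.0416]
    (0.005, 0.02) [0.6547 0.1817] [0.0707 0.1564] yaw 13.4 755 mean [0.6489 0.178 ] pca yaw 104.05901472933377 [0.0219 0.0463]
    (0.028, 0.045) [0.6505 0.1792] [0.0208 0.1547] yaw 12.7 140 mean [0.6551 0.1751] pca yaw 102.73883052649136 [0.0042 0.0476]
top rack 0.54 213 [0.6681 0.1428 0.077 ] [0.0256 0.0699 0.1137]
    (0.005, 0.02) [0.6785 0.1617] [0. 0.] yaw 0.0 1 mean [0.6785 0.1
[... 3356 characters left out ...]
ean [ 0.3966 -0.2429] pca yaw -172.0232911652104 [0.0114 0.0436]
    (0.133, 0.144) [0. 0.] [0. 0.] yaw 0.0 0 mean [nan nan] pca yaw nan [nan nan]
    (0.15, 0.17) [0. 0.] [0. 0.] yaw 0.0 0 mean [nan nan] pca yaw nan [nan nan]
side clipA 0.83 276 [0.6664 0.1469 0.07  ] [0.0028 0.0686 0.1113]
    (0.08, 0.13) [0.6646 0.1447] [0.0504 0.0289] yaw 14.5 101 mean [0.6703 0.1487] pca yaw -173.39564612999033 [0.0075 0.0191]<stdin>:15: RuntimeWarning: Degrees of freedom <= 0 for slice
  c *= np.true_divide(1, fact)
  c *= np.true_divide(1, fact)
<stdin>:15: RuntimeWarning: Mean of empty slice.
  ret = um.true_divide(
  avg = a.mean(axis, **keepdims_kw)
<stdin>:16: RuntimeWarning: Mean of empty slice.
```

```bash
python3 - <<'E'
import cv2
im=cv2.imread("pics/top0.png")
a=cv2.resize(im[230:340,400:520],None,fx=5,fy=5,interpolation=cv2.INTER_CUBIC);cv2.imwrite("pics/z1.png",a)
a=cv2.resize(im[160:310,180:390],None,fx=3.8,fy=3.8,interpolation=cv2.INTER_CUBIC);cv2.imwrite("pics/z2.png",a)
E
```

```text
(no output)
```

View pics/z1.png

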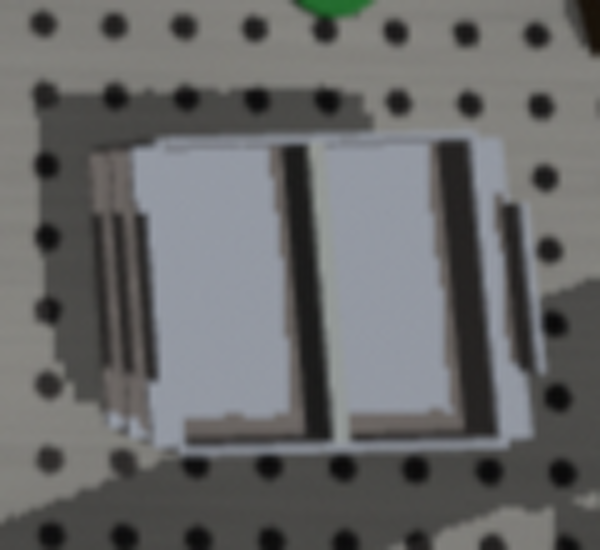

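View pics/z2.png

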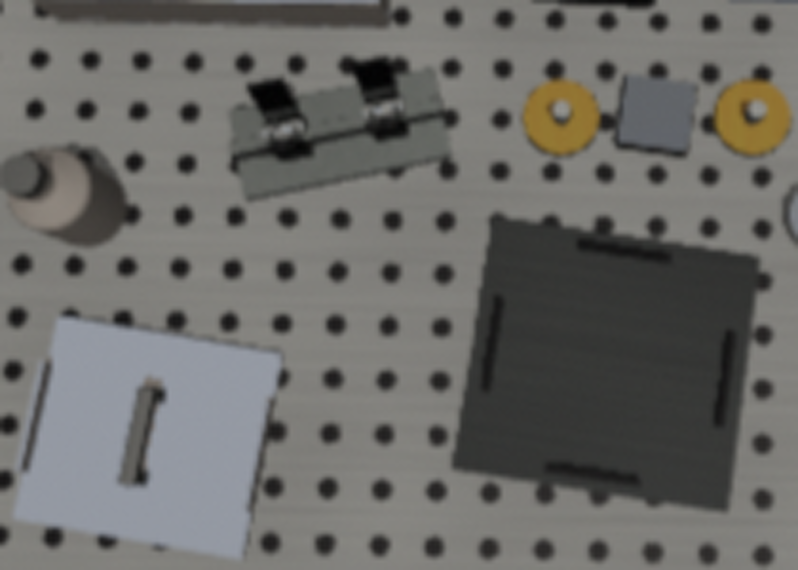

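Pile and station poses agree between the two cameras: tray3 at about (0.408,-0.330) with yaw 2.9°, station at about (0.488,-0.026) with yaw -7.3°. I'll pick the tray by its rib.

```bash
cat >> h.py <<'E'
def st(msg=""):
    s=state();print(msg,round(s["time_s"],1),np.round(s["tcp_pos"],4),np.round(s["eef_rot"],1),"F",np.round(s["ft_force"],1),"w",round(s["width"],4))
    return s
def down(yaw): return [180,0,yaw]
E
python3 - <<'E'
from h import *
np.set_printoptions(precision=4,suppress=True)
# station stops
im,d=capture("top")
for cam in("top","side"):
    im,d=capture(cam);C=cloud(cam,d)
    r=regions_of("station",cam)[0]["region"]; r=cv2.dilate(r.astype(np.uint8),np.ones((3,3)))>0
    m=(r&(C[...,2]>.0125)&(C[...,2]<.022)).astype(np.uint8)
    n,l,s,c=cv2.connectedComponentsWithStats(m,connectivity=8)
    for i in range(1,n):
        if s[i,4]>15:
            P=C[l==i];print(cam,s[i,4],P.mean(0),np.median(P,0))
x,y,yaw=0.4083,-0.3300,2.9
for yw in(yaw,yaw-180,yaw+180):
    print(yw,inverse_kinematics([x,y,.26],down(yw)))
E
```

```text
top 54 [ 0.5696 -0.0362  0.0168] [ 0.5695 -0.0364  0.0173]
top 54 [0.4988 0.0602 0.0167] [0.4981 0.0605 0.0167]
top 57 [ 0.4758 -0.1121  0.0162] [ 0.4759 -0.1124  0.0159]
top 53 [ 0.4052 -0.0168  0.0167] [ 0.4054 -0.0163  0.0166]
side 47 [ 0.569  -0.0335  0.0164] [ 0.5687 -0.0345  0.0162]
side 49 [ 0.4771 -0.1096  0.0161] [ 0.479  -0.1094  0.016 ]
side 56 [0.4978 0.0628 0.0161] [0.4972 0.0627 0.016 ]
side 49 [ 0.405  -0.0122  0.0165] [ 0.4048 -0.0119  0.0164]
2.9 [ 48.8482   5.3844 -13.5264 103.8429   1.3307  70.9259 -52.1556]
-177.1 [ 64.9713   6.5523 -30.7572 103.3078   3.5366  71.0886 126.1314]
182.9 [ 64.9713   6.5523 -30.7572 103.3078   3.5366  71.0886 126.1314]
```

```bash
python3 - <<'E'
from h import *
x,y,yaw=0.4083,-0.3295,2.9
movep([x,y,.26],down(yaw)); st("above")
line_to([x,y,.176],feed=.1); st("down")
close(); s=st("closed"); 
line_to([x,y,.265],feed=.08); st("up")
im,d=capture("side");cv2.imwrite("pics/s1.png",im)
E
```

```text
above 3.6 [ 0.4078 -0.3309  0.2603] [179.9  -0.    2.8] F [-0.4  0.4  0.3] w 0.0852
down 4.6 [ 0.4087 -0.3298  0.1767] [ 1.8e+02 -1.0e-01  2.9e+00] F [-0.3 -0.5  0.1] w 0.0852
closed 5.3 [ 0.4084 -0.3295  0.1762] [180.   -0.    2.9] F [-0.9  1.   1.2] w 0.0072
up 6.6 [ 0.408  -0.3293  0.2643] [-1.799e+02  1.000e-01  2.900e+00] F [-0.8  0.7 -6.9] w 0.0071
```

View pics/s1.png

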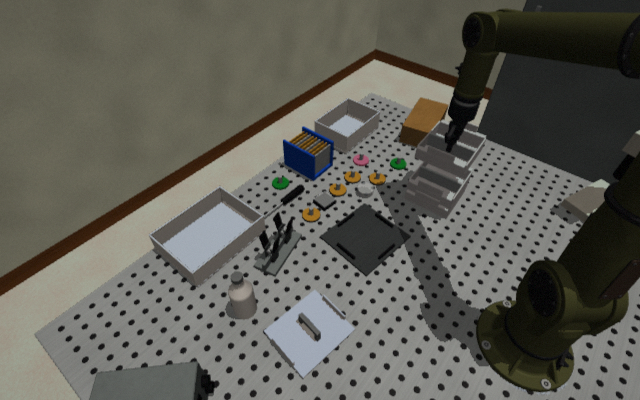

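The top tray is held at (450,140) and the two lower trays are still in place. Placing it.

```bash
python3 - <<'E'
from h import *
x,y,yaw=0.4873,-0.0252,-7.2
line_to([x,y,.265],rot=down(yaw),feed=.15); st("over")
line_to([x,y,.115],feed=.12)
line_to([x,y,.0915],feed=.04); st("low")
line_to([x,y,.0895],feed=.02); st("touch")
im,d=capture("top");cv2.imwrite("pics/t2.png",im[180:330,240:440].repeat(4,0).repeat(4,1))
im,d=capture("side");cv2.imwrite("pics/s2.png",im[150:300,270:470].repeat(4,0).repeat(4,1))
E
```

```text
over 8.9 [ 0.4872 -0.0259  0.2649] [180.    0.   -7.3] F [-0.2 -0.6 -6.9] w 0.0069
low 11.0 [ 0.4874 -0.0251  0.0915] [-180.    -0.    -7.2] F [ 0.5  0.6 -6.2] w 0.0068
touch 11.3 [ 0.488  -0.0252  0.0902] [ 1.8e+02 -1.0e-01 -7.2e+00] F [ 0.2 -0.1 -1.3] w 0.0069
```

View pics/s2.png

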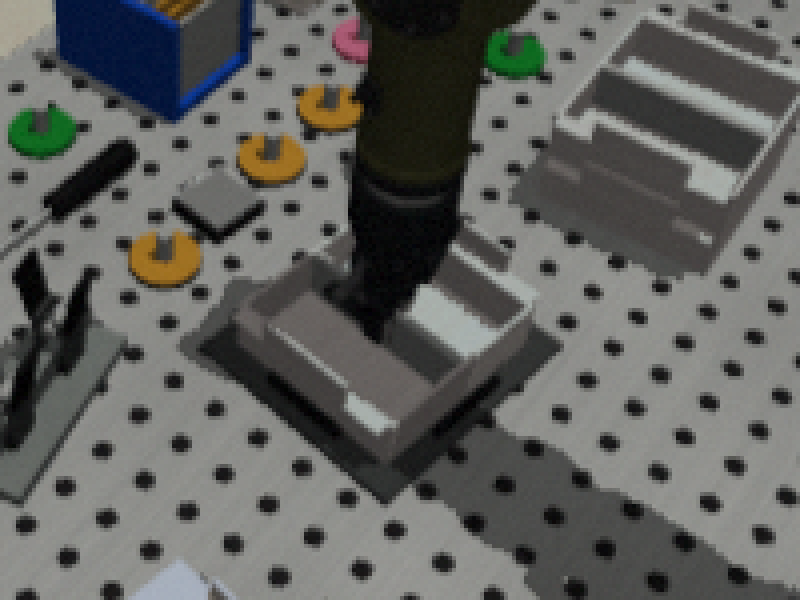

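View pics/t2.png

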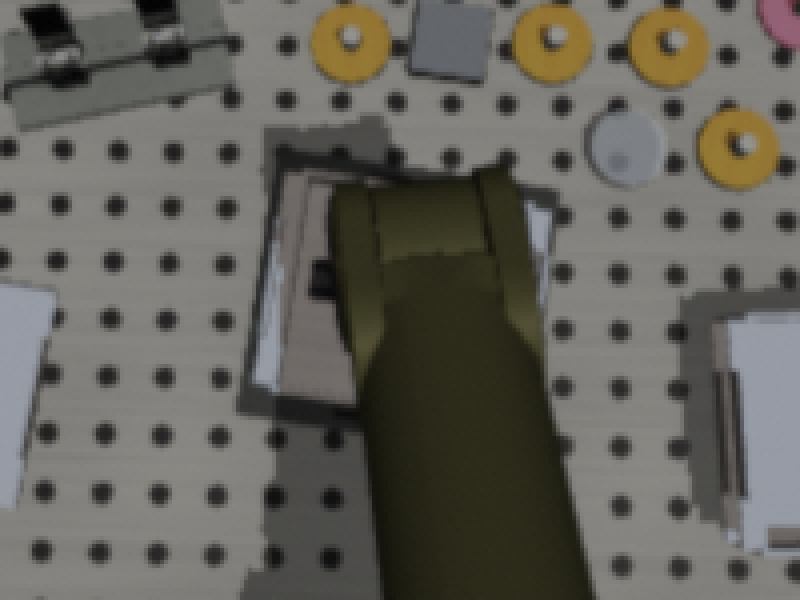

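The tray is down (load 6.9→1.3 N). Release and check from a parked pose.

```bash
cat >> h.py <<'E'
def gold(cam="top"):
    im,d=capture(cam);C=cloud(cam,d)
    hsv=cv2.cvtColor(im,cv2.COLOR_BGR2HSV)
    out=[]
    for r in mark_of("puck1",cam):
        if r["p"]<.15: continue
        p=w(cam,r["centre"])
        u,v=pix(cam,p);u,v=int(u),int(v)
        # hue of disc patch
        if not(10<u<630 and 10<v<390): continue
        pt=hsv[v-9:v+10,u-9:u+10].reshape(-1,3);pt=pt[(pt[:,1]>110)&(pt[:,2]>60)]
        h=np.median(pt[:,0]) if len(pt)>40 else -1
        out.append((round(r["p"],2),p,h,len(pt)))
    return im,d,C,out
E
python3 - <<'E'
from h import *
np.set_printoptions(precision=4,suppress=True)
ungrasp(); s=state();p=s["tcp_pos"]
line_to([p[0],p[1],.2],feed=.15)
movep([.45,.2,.3],down(-7)); st()
im,d,C,o=gold()
for q in o: print(*q)
cv2.imwrite("pics/t3.png",im)
for cam in("top","side"):
    im,d=capture(cam);C=cloud(cam,d)
    m=(abs(C[...,0]-.487)<.13)&(abs(C[...,1]+.025)<.13)
    P=C[m&(d>0)]
    for b in[(.045,.058),(.066,.08)]:
        c,s_,a,n=rect(P,*b);print(cam,b,c,s_,yaw90(a),n)
E
```

```text
14.0 [0.4504 0.1981 0.2989] [179.9   0.1  -7.1] F [ 0.  -0.3 -0.6] w 0.0853
0.8 [ 0.5878 -0.3866  0.0003] 64.0 264
0.77 [ 0.6773 -0.1322  0.0018] 21.0 272
0.71 [ 0.6751 -0.2181  0.0008] 21.0 268
0.61 [ 0.6027 -0.2693  0.0024] 21.0 271
0.61 [ 0.7081 -0.3131  0.0018] -1 7
0.59 [ 0.8547 -0.0293  0.0043] 64.0 228
0.58 [0.675  0.0142 0.0003] 21.0 261
top (0.045, 0.058) [ 0.4886 -0.0266] [0.184  0.1522] -7.209770202636719 924
top (0.066, 0.08) [ 0.4885 -0.0266] [0.184  0.0795] -7.4005889892578125 111
side (0.045, 0.058) [ 0.4889 -0.0245] [0.1854 0.1547] -7.144477844238281 647
side (0.066, 0.08) [ 0.4875 -0.0241] [0.1866 0.0798] -7.451713562011719 142
```

View pics/t3.png

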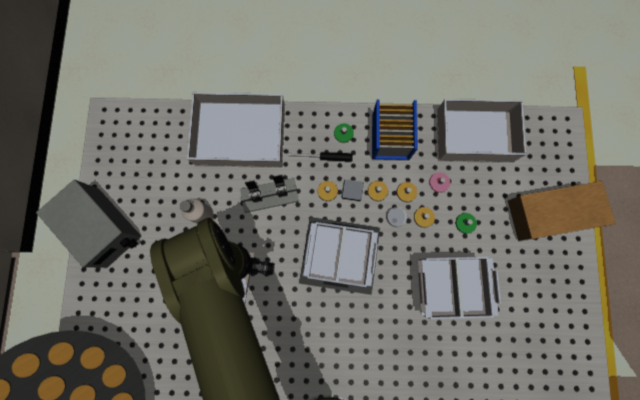

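The tray is seated at (0.488,-0.025), yaw -7.25°, and four gold pucks are confirmed by hue at (327,190), (378,190), (407,191) and (425,217). The fingers open wider than a bay. So I'll grip the stems by their tops, with the jaws along tray x, and release with the tips near rim height, a drop of about 1 cm.

```bash
cat >> h.py <<'E'
TR=np.array([.488,-.0253]);TY=-7.25
def tw(x,y):
    a=np.radians(TY);return TR+np.array([np.cos(a)*x-np.sin(a)*y,np.sin(a)*x+np.cos(a)*y])
def goldpucks(cams=("top","side")):
    """gold discs lying on the bench outside the tray: world xy from both cameras"""
    res={}
    for cam in cams:
        im,d=capture(cam);C=cloud(cam,d);hsv=cv2.cvtColor(im,cv2.COLOR_BGR2HSV)
        m=((abs(hsv[...,0].astype(int)-21)<5)&(hsv[...,1]>110)&(hsv[...,2]>70)&(C[...,2]>.002)&(C[...,2]<.014)&(d>0)
           &(C[...,0]<.78)&(C[...,0]>.35)&(C[...,1]>-.5)&(C[...,1]<.3)).astype(np.uint8)
        n,l,s,c=cv2.connectedComponentsWithStats(m)
        L=[]
        for i in range(1,n):
            if s[i,4]>60:
                P=C[l==i][:,:2].astype(np.float32);c,r=cv2.minEnclosingCircle(P);L.append((c[0],c[1],r,s[i,4]))
        res[cam]=L
    return res
E
python3 - <<'E'
from h import *
np.set_printoptions(precision=4,suppress=True)
r=goldpucks()
for k in r:
    for q in r[k]: print(k,np.round(q,4))
for yw in(82.75,-97.25):
    for p in[(.675,.0142),(.6773,-.132),(.675,-.218),(.603,-.267)]:
        print(yw,p,inverse_kinematics([*p,.098],down(yw)) )
    for p in[(34,40),(34,-40),(-34,40),(-34,-40)]:
        print(yw,p,inverse_kinematics([*tw(p[0]/1e3,p[1]/1e3),.12],down(yw)) )
E
```

```text
top [  0.6731   0.0133   0.0293 268.    ]
top [  0.6766  -0.1317   0.0296 267.    ]
top [  0.6756  -0.2177   0.03   262.    ]
top [  0.603   -0.2661   0.0301 279.    ]
side [  0.6006  -0.2632   0.031  132.    ]
side [  0.6717   0.0169   0.0296 146.    ]
82.75 (0.675, 0.0142) [ 26.0459  37.0286 -40.4737  89.7825  26.0391  62.9303 -28.0023]
82.75 (0.6773, -0.132) [ 33.8623  36.8706 -34.7731  87.5067  22.635   62.7682 -13.2402]
82.75 (0.675, -0.218) [ 37.7071  38.0365 -31.305   84.3779  20.9684  63.4636  -4.8518]
82.75 (0.603, -0.267) [ 41.5122  31.4597 -26.058   92.6824  15.4388  59.4524   3.6306]
82.75 (34, 40) [ 29.6061  17.2324 -37.7152 110.8856  12.6294  55.9821 -21.2384]
82.75 (34, -40) [ 33.7962  15.5381 -32.3119 111.7886  10.0179  55.4001 -10.5379]
82.75 (-34, 40) [ 28.5662   8.2829 -35.7987 119.7774   6.0065  53.6392 -17.7675]
82.75 (-34, -40) [ 32.1466   6.7385 -28.8715 120.7917   4.0484  53.3696  -6.2254]
-97.25 (0.675, 0.0142) [ 41.2553  51.6174 -67.928   89.2487  49.3051  73.3578 138.7331]
-97.25 (0.6773, -0.132) [ -31.7899   47.6735   60.8522   90.2091  -43.8549   68.7431 -149.4668]
-97.25 (0.675, -0.218) [ -11.4009   39.5455   39.1065   86.5413  -26.6705   63.472  -153.926 ]
-97.25 (0.603, -0.267) [  -0.0643   31.1857   28.2894   94.4048  -16.7006   58.6458 -153.7186]
-97.25 (34, 40) [ 52.4849  29.1258 -67.2188 110.2806  30.7575  61.3425 144.9828]
-97.25 (34, -40) [ 66.2448  34.8018 -75.2042 110.9452  37.6687  64.5544 148.4755]
-97.25 (-34, 40) [ 61.665   20.7114 -74.1917 119.032   23.8121  57.4406 147.8953]
-97.25 (-34, -40) None
```

```bash
cat >> h.py <<'E'
PY=82.75
def pickplace(p,slot,zr=.119):
    movep([p[0],p[1],.16],down(PY)); 
    line_to([p[0],p[1],.098],feed=.12); close(); s=st("grip")
    line_to([p[0],p[1],.17],feed=.15); s=st("lift")
    if not .009<s["width"]<.02: print("NO GRIP");return False
    t=tw(*slot)
    line_to([t[0],t[1],.17],feed=.25)
    line_to([t[0],t[1],zr],feed=.1); hold(.2); st("place")
    ungrasp(); st("open"); line_to([t[0],t[1],.18],feed=.2)
    return True
E
python3 - <<'E'
from h import *
np.set_printoptions(precision=4,suppress=True)
pickplace((.6724,.0148),(.034,.040))
movep([.45,.22,.3],down(40)); 
im,d=capture("top");cv2.imwrite("pics/t4.png",im[160:310,280:480].repeat(4,0).repeat(4,1))
im,d=capture("side");cv2.imwrite("pics/s4.png",im[150:300,270:470].repeat(4,0).repeat(4,1))
r=goldpucks()
for k in r:
    for q in r[k]: print(k,np.round(q,4))
E
```

```text
grip 17.1 [0.6725 0.0148 0.0984] [180.    0.   82.7] F [-0.5 -0.1  3.5] w 0.0105
lift 17.8 [0.6719 0.0146 0.1691] [-179.9    0.    82.7] F [-0.3  0.4 -1.9] w 0.0105
place 19.4 [0.5273 0.0101 0.1198] [179.9   0.   82.7] F [-0.3  0.4 -0.4] w 0.0112
open 20.1 [0.5267 0.0101 0.119 ] [-180.     0.    82.7] F [-0.6 -0.8 -0.2] w 0.0855
top [  0.676   -0.1324   0.0293 266.    ]
top [  0.6748  -0.2156   0.029  262.    ]
top [  0.6015  -0.2653   0.0297 280.    ]
side [ 0.6686 -0.2143  0.0276 86.    ]
side [  0.6004  -0.2646   0.0313 132.    ]
```

View pics/t4.png

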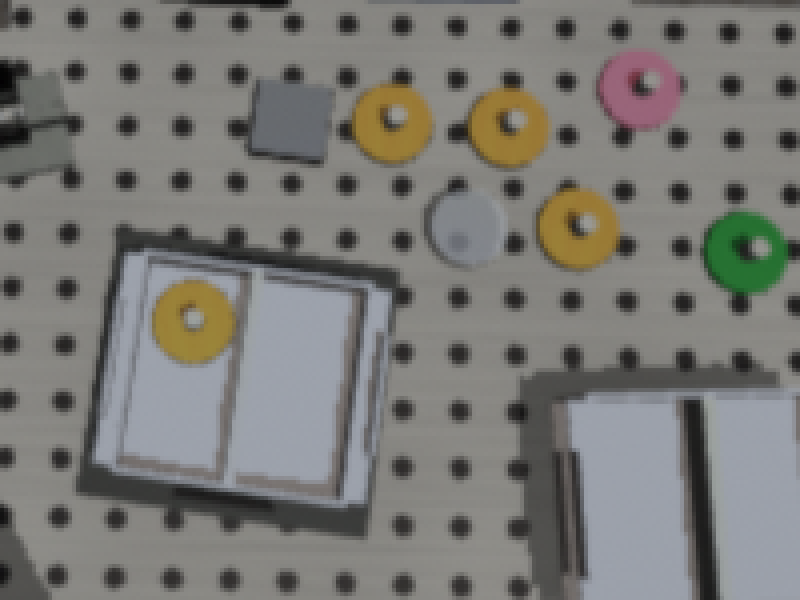

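View pics/s4.png

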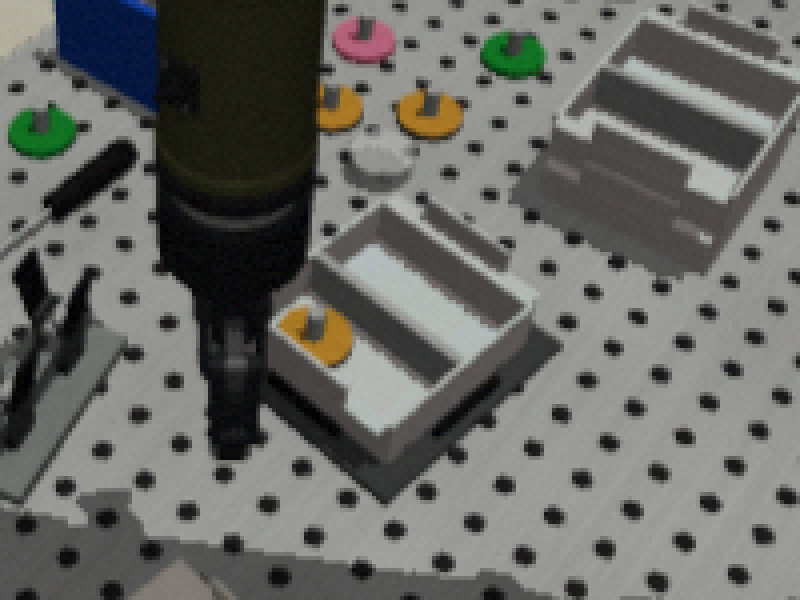

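The first puck lies flat in the left bay at (195,320 in the zoom). I'll do the rest, looking again before each.

```bash
cat > pk.py <<'E'
from h import *
exp=[(.676,-.1315),(.6748,-.2150),(.6015,-.265)]
slots=[(-.034,.040),(.034,-.040),(-.034,-.040)]
import sys
for e,s in zip(exp,slots):
    L=goldpucks(("top",))["top"]
    L=[q for q in L if q[2]>.026 and q[2]<.033]
    print("seen",np.round(L,4).tolist())
    c=[q for q in L if np.hypot(q[0]-e[0],q[1]-e[1])<.02]
    if not c: print("not where expected",e); break
    q=c[0]
    if not pickplace((q[0]-.001,q[1]+.0008),s): break
E
python3 pk.py; python3 - <<'E'
from h import *
movep([.45,.22,.3],down(40)); st()
im,d=capture("top");cv2.imwrite("pics/t5.png",im[160:310,280:480].repeat(4,0).repeat(4,1))
im,d=capture("side");cv2.imwrite("pics/s5.png",im[150:300,270:470].repeat(4,0).repeat(4,1))
E
```

```text
seen [[0.6763, -0.1318, 0.0294, 264.0], [0.6748, -0.216, 0.0292, 262.0], [0.6025, -0.2656, 0.0297, 283.0]]
grip 24.7 [ 0.6754 -0.131   0.0984] [180.    0.   82.8] F [-1.6  0.4  3.4] w 0.0103
lift 25.4 [ 0.6748 -0.1312  0.1692] [-179.9    0.    82.7] F [-0.  -0.5 -1.9] w 0.0109
place 27.4 [0.4599 0.0186 0.1197] [179.9   0.   82.7] F [-0.  -0.5 -1.3] w 0.0105
open 28.1 [0.4593 0.0187 0.119 ] [-180.    -0.    82.7] F [ 0.4 -0.4  0.4] w 0.0857
seen [[0.6752, -0.2158, 0.0286, 260.0], [0.6018, -0.2656, 0.0298, 280.0]]
grip 31.2 [ 0.6743 -0.2151  0.0984] [180.    0.   82.7] F [-1.9 -0.9  2.9] w 0.0108
lift 31.8 [ 0.6737 -0.2151  0.1691] [-179.9    0.    82.7] F [-0.8  0.1 -1.1] w 0.0106
place 33.7 [ 0.5172 -0.0693  0.1197] [179.9   0.   82.7] F [-0.9  0.6 -1.9] w 0.0104
open 34.4 [ 0.5167 -0.0693  0.119 ] [-180.    -0.    82.7] F [-0.6 -0.3  1. ] w 0.0852
seen [[0.6018, -0.2651, 0.0295, 273.0]]
grip 37.1 [ 0.601  -0.2644  0.0984] [180.    0.   82.7] F [0.4 0.2 3.1] w 0.0103
lift 37.8 [ 0.6002 -0.2643  0.1692] [-179.9   -0.    82.7] F [-0.8  0.7 -2.3] w 0.0103
place 39.8 [ 0.4498 -0.0609  0.1197] [179.9   0.   82.7] F [ 0.1 -0.9  0.4] w 0.0004
open 40.6 [ 0.4492 -0.0607  0.119 ] [-180.    -0.    82.7] F [-0.8  0.9  0.8] w 0.0857
 42.4 [0.45   0.2189 0.2988] [-1.8e+02  1.0e-01  4.0e+01] F [ 0.6 -0.8 -0.4] w 0.0854
```

View pics/t5.png

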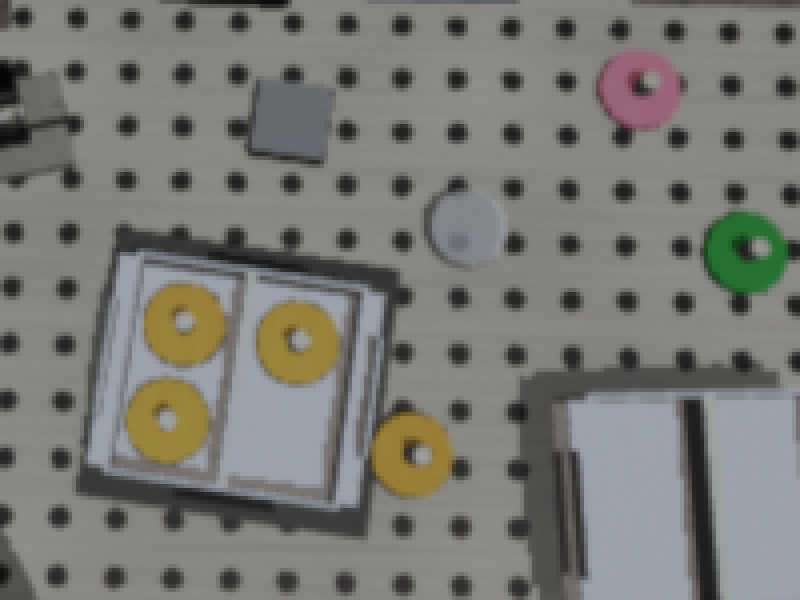

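View pics/s5.png

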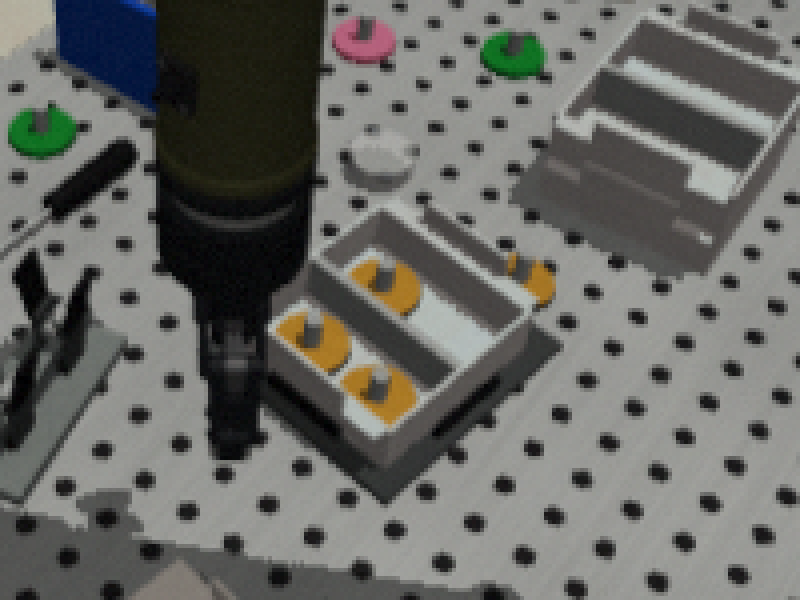

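The fourth puck hit the tray's tab because I carried it too low. It now lies beside the station at (412,453 in the zoom), still upright. Measuring it and the tray again.

```bash
python3 - <<'E'
from h import *
r=goldpucks()
for k in r:
    for q in r[k]: print(k,np.round(q,4))
for cam in("top","side"):
    im,d=capture(cam);C=cloud(cam,d);hsv=cv2.cvtColor(im,cv2.COLOR_BGR2HSV)
    P=C[(abs(C[...,0]-.487)<.13)&(abs(C[...,1]+.025)<.13)&(d>0)]
    for b in[(.047,.058),(.066,.08)]:
        c,s_,a,n=rect(P,*b);print(cam,b,c,s_,yaw90(a),n)
    # lost puck: gold points + stem top
    m=(C[...,0]>.38)&(C[...,0]<.53)&(C[...,1]<-.12)&(C[...,1]>-.22)&(d>0)
    g=m&(abs(hsv[...,0].astype(int)-21)<5)&(hsv[...,1]>110)
    Q=C[g];A=np.c_[Q[:,:2]-Q[:,:2].mean(0),np.ones(len(Q))];co=np.linalg.lstsq(A,Q[:,2],rcond=None)[0];print("plane",np.round(co,3),len(Q),Q.min(0),Q.max(0))
    t=m&(C[...,2]>.026)&(C[...,2]<.06)&(C[...,1]<-.13);print("stem",C[t].mean(0),t.sum())
E
```

```text
top [ 4.399e-01 -1.446e-01  2.930e-02  2.270e+02]
top (0.047, 0.058) [ 0.4872697 -0.0220808] [0.18364505 0.152266  ] -7.547920227050781 928
top (0.066, 0.08) [ 0.48637083 -0.02187274] [0.18392077 0.07744895] -7.2176055908203125 104
plane [-0.014  0.132  0.012] 297 [ 4.13549554e-01 -1.72517229e-01 -1.38302714e-04] [ 0.46882624 -0.1208332   0.02702717]
stem [ 0.43845452 -0.14751295  0.03757498] 26
side (0.047, 0.058) [ 0.48725963 -0.02035017] [0.18676959 0.15449966] -7.790069580078125 647
side (0.066, 0.08) [ 0.48748606 -0.02020204] [0.18702301 0.08081591] -7.869476318359375 136
plane [0.057 0.17  0.011] 62 [ 0.41053448 -0.17094838  0.00569392] [ 0.45390183 -0.13157719  0.02284754]
stem [ 0.43771309 -0.14424999  0.03616811] 22
```

```bash
sed -i 's/^TR=.*/TR=np.array([.4872,-.0212]);TY=-7.5/' h.py; python3 - <<'E'
from h import *
p=(.4380,-.1458)
movep([*p,.2],down(PY)); line_to([*p,.100],feed=.12); close(); st("grip")
line_to([*p,.2],feed=.15); s=st("lift")
b=(.60,-.265)
line_to([*b,.2],feed=.25); line_to([*b,.104],feed=.12); st("low")
line_to([*b,.099],feed=.03); st("set"); ungrasp(); line_to([*b,.2],feed=.2)
movep([.45,.22,.3],down(40))
r=goldpucks()
for k in r:
    for q in r[k]: print(k,np.round(q,4))
im,d=capture("side");cv2.imwrite("pics/s6.png",im[150:300,270:470].repeat(4,0).repeat(4,1))
E
```

```text
grip 45.8 [ 0.4383 -0.1459  0.1003] [180.    0.   82.7] F [ 0.8 -0.1  2. ] w 0.0107
lift 46.6 [ 0.4372 -0.1456  0.1989] [-179.9   -0.    82.8] F [-0.2 -0.3 -1.9] w 0.0108
low 48.5 [ 0.6006 -0.2652  0.105 ] [179.9   0.   82.8] F [ 0.  -0.4 -0.5] w 0.0109
set 48.8 [ 0.601  -0.265   0.0999] [179.9   0.   82.8] F [ 2.2 -0.3  0.5] w 0.0108
top [ 6.029e-01 -2.642e-01  2.920e-02  2.780e+02]
side [ 5.997e-01 -2.603e-01  2.960e-02  1.320e+02]
```

View pics/s6.png

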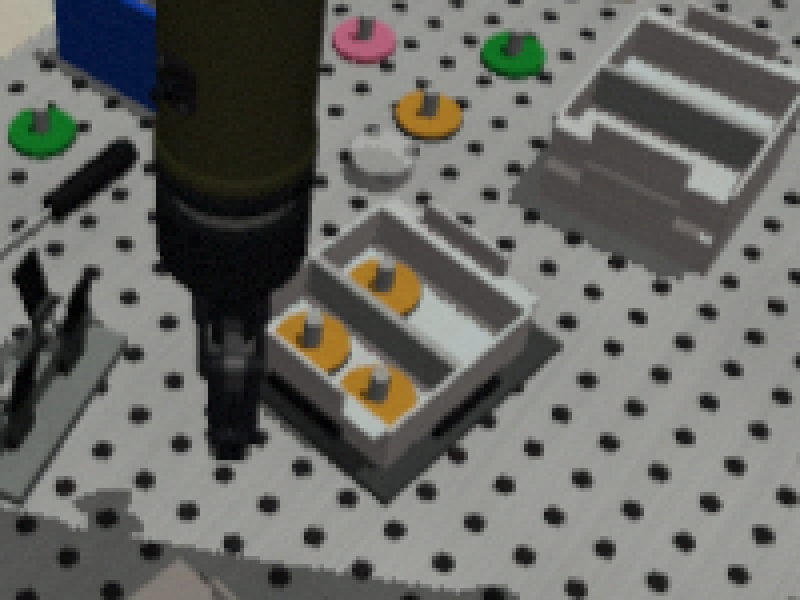

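The puck is flat on the bench again at (428,115 in the zoom). I'll regrip it and carry it higher.

```bash
sed -i 's/,\.17\],feed=\.25/,.2],feed=.25/; s/,\.17\],feed=\.15/,.2],feed=.15/; s/p\[1\],\.16\]/p[1],.2]/' h.py; grep -n "def pickplace" -A11 h.py; python3 - <<'E'
from h import *
pickplace((.6015,-.2630),(-.034,-.040))
movep([.45,.22,.3],down(40))
im,d=capture("top");cv2.imwrite("pics/t7.png",im[160:310,280:480].repeat(4,0).repeat(4,1))
for cam in("top","side"):
    im,d=capture(cam);C=cloud(cam,d);hsv=cv2.cvtColor(im,cv2.COLOR_BGR2HSV)
    P=C[(abs(C[...,0]-.487)<.12)&(abs(C[...,1]+.025)<.12)&(d>0)]
    for b in[(.047,.058),(.066,.08)]:
        c,s_,a,n=rect(P,*b);print(cam,b,c,s_,yaw90(a),n)
    g=(abs(hsv[...,0].astype(int)-21)<5)&(hsv[...,1]>100)&(C[...,0]<.6)&(C[...,0]>.4)&(abs(C[...,1])<.15)&(d>0)
    n,l,s_,c=cv2.connectedComponentsWithStats(g.astype(np.uint8))
    for i in range(1,n):
        if s_[i,4]>40:
            Q=C[l==i];A=np.c_[Q[:,:2]-Q[:,:2].mean(0),np.ones(len(Q))];co=np.linalg.lstsq(A,Q[:,2],rcond=None)[0]
            print(cam,len(Q),np.round(Q.mean(0),4),"slopes/z",np.round(co,3))
    if cam=="side": cv2.imwrite("pics/s7.png",im[150:300,270:470].repeat(4,0).repeat(4,1))
E
```

```text
53:def pickplace(p,slot,zr=.119):
54-    movep([p[0],p[1],.2],down(PY)); 
55-    line_to([p[0],p[1],.098],feed=.12); close(); s=st("grip")
56-    line_to([p[0],p[1],.2],feed=.15); s=st("lift")
57-    if not .009<s["width"]<.02: print("NO GRIP");return False
58-    t=tw(*slot)
59-    line_to([t[0],t[1],.2],feed=.25)
60-    line_to([t[0],t[1],zr],feed=.1); hold(.2); st("place")
61-    ungrasp(); st("open"); line_to([t[0],t[1],.18],feed=.2)
62-    return True
grip 55.7 [ 0.6016 -0.263   0.0984] [180.    0.   82.8] F [-0.6  0.6  3. ] w 0.0104
lift 56.6 [ 0.6008 -0.2626  0.1987] [-179.9   -0.    82.8] F [-0.1  0.1 -2. ] w 0.0107
place 58.9 [ 0.4487 -0.0565  0.1196] [179.9  -0.   82.7] F [-0.1 -0.5 -1.4] w 0.0105
open 59.6 [ 0.4483 -0.0564  0.119 ] [-180.     0.    82.7] F [-0.4 -0.9  0.2] w 0.0854
top (0.047, 0.058) [ 0.48730832 -0.0221751 ] [0.18380034 0.15214869] -7.468574523925781 942
top (0.066, 0.08) [ 0.4864482  -0.02199574] [0.18384378 0.07845865] -7.485099792480469 105
top 294 [0.5266 0.015  0.0189] slopes/z [-0.014 -0.01   0.019]
top 296 [ 0.5153 -0.0643  0.0187] slopes/z [0.001 0.004 0.019]
top 303 [0.4595 0.0255 0.0186] slopes/z [-0.009 -0.013  0.019]
top 309 [ 0.4503 -0.0574  0.0185] slopes/z [-0.002 -0.005  0.018]
side (0.047, 0.058) [ 0.48720717 -0.01966146] [0.18627225 0.15421805] -7.784706115722656 671
side (0.066, 0.08) [ 0.48626432 -0.0195632 ] [0.18783212 0.07923625] -6.775169372558594 138
side 123 [ 0.5093 -0.0653  0.0209] slopes/z [-0.008  0.355  0.021]
side 133 [ 0.4457 -0.0576  0.0205] slopes/z [-0.112  0.34   0.021]
side 143 [0.5208 0.0145 0.0207] slopes/z [-0.054  0.382  0.021]
side 141 [0.4564 0.0233 0.02  ] slopes/z [-0.075  0.259  0.02 ]
```

View pics/t7.png

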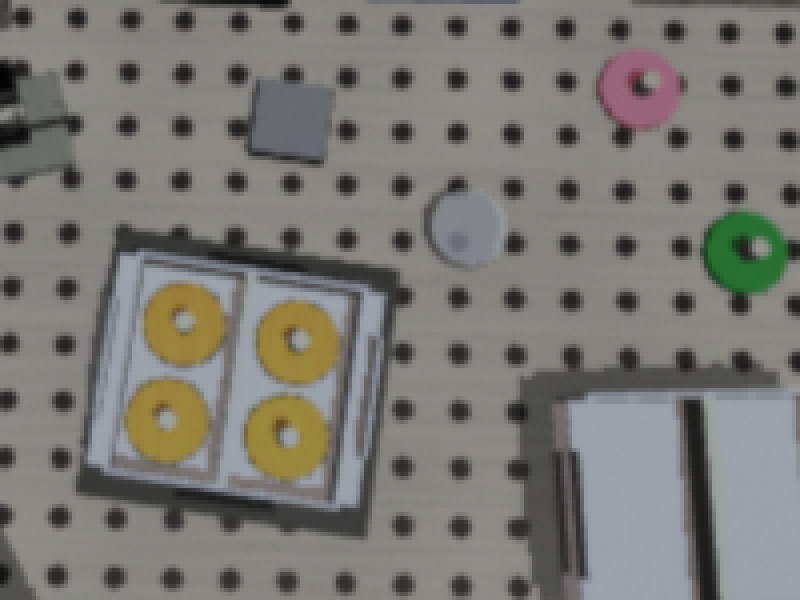

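View pics/s7.png

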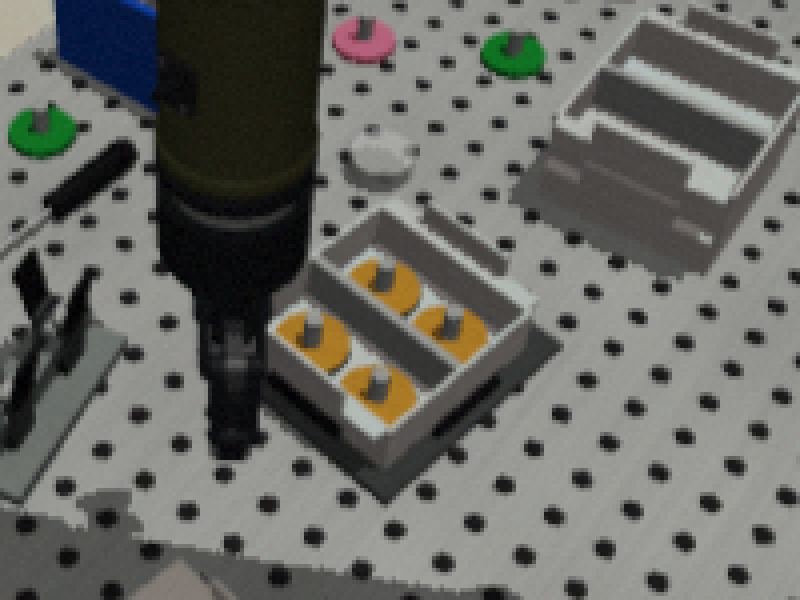

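All four pucks lie flat (planes level in the top view). The tray is at (0.487,-0.021), about 3.5 mm off the station centre but within its play. Lid next.

```bash
python3 - <<'E'
from h import *
movep([.60,-.15,.33],down(-7.5))
for cam in("top","side"):
    for k in range(2):
        im,d=capture(cam);C=cloud(cam,d)
        m=(abs(C[...,0]-.425)<.12)&(abs(C[...,1]-.312)<.12)&(d>0);P=C[m]
        for b in[(.02,.033),(.02,.06),(.037,.06)]:
            c,s_,a,n=rect(P,*b);print(cam,b,np.round(c,4),np.round(s_,4),round(yaw90(a),2),n)
for yw in(-8,172): print(inverse_kinematics([.425,.3115,.2],down(yw)),inverse_kinematics([.487,-.021,.15],down(yw)))
E
```

```text
top (0.02, 0.033) [0.4391 0.3084] [0.1725 0.1053] -7.89 138
top (0.02, 0.06) [0.4391 0.3085] [0.1725 0.1053] -7.82 294
top (0.037, 0.06) [0.426 0.31 ] [0.0128 0.0691] -8.63 140
top (0.02, 0.033) [0.4248 0.3104] [0.1725 0.0779] -8.09 134
top (0.02, 0.06) [0.4248 0.3104] [0.1725 0.0779] -8.09 294
top (0.037, 0.06) [0.4261 0.3099] [0.0129 0.069 ] -8.97 137
side (0.02, 0.033) [0.425  0.3124] [0.1723 0.0795] -8.02 204
side (0.02, 0.06) [0.425  0.3124] [0.1723 0.0795] -8.02 389
side (0.037, 0.06) [0.4249 0.3127] [0.0126 0.0696] -8.67 170
side (0.02, 0.033) [0.4253 0.3124] [0.1726 0.0803] -8.7 197
side (0.02, 0.06) [0.4253 0.3124] [0.1726 0.0803] -8.7 385
side (0.037, 0.06) [0.4252 0.313 ] [0.0137 0.0703] -8.43 173
[ -24.07990467    8.76854193  -16.26944276  107.49418705    2.72101607
   64.10866941 -139.35798474] [ -1.80376647   6.68127621   1.21374112 115.97062498  -0.16770461
  57.34969582 -98.50778723]
[-16.53799628   9.41751932 -24.49664045 107.2352175    4.32014864
  64.2455991   39.37735218] [ 11.78061918   7.23961872 -13.1209069  115.49586085   1.94452649
  57.46656089  79.71470154]
```

```bash
python3 - <<'E'
from h import *
x,y=.4252,.3115; yl=171.6
movep([x,y,.2],down(yl)); line_to([x,y,.095],feed=.1); st("down"); close(); st("closed")
line_to([x,y,.22],feed=.1); st("up")
t=(.4870,-.0208); yt=172.5
line_to([*t,.22],rot=down(yt),feed=.15); line_to([*t,.175],feed=.1); st("over")
im,d=capture("side");cv2.imwrite("pics/s8.png",im[130:280,270:470].repeat(4,0).repeat(4,1))
C=cloud("side",d)
P=C[(abs(C[...,0]-.487)<.12)&(abs(C[...,1]+.025)<.12)&(d>0)]
for b in[(.05,.06),(.066,.08),(.085,.095),(.1,.12)]:
    try:
        c,s_,a,n=rect(P,*b);print(b,c,s_,yaw90(a),n)
    except Exception as e: pass
E
```

```text
down 66.2 [0.4257 0.3119 0.0957] [1.799e+02 1.000e-01 1.716e+02] F [ 0.1 -0.3 -0.7] w 0.0853
closed 66.8 [0.4253 0.3116 0.0952] [180.    0.  171.6] F [-0.7  0.4  2.4] w 0.0108
up 68.2 [0.4249 0.3112 0.2192] [-1.799e+02 -1.000e-01  1.716e+02] F [-0.   0.1 -2.9] w 0.0105
over 71.2 [ 0.4872 -0.0207  0.1752] [180.    0.  172.5] F [ 0.2  0.1 -2. ] w 0.0111
(0.05, 0.06) [ 0.48662195 -0.0195732 ] [0.18521965 0.15300368] -7.864715576171875 259
(0.066, 0.08) [0.49804661 0.06999926] [0.00673516 0.08114199] -8.182914733886719 73
(0.085, 0.095) [ 0.48760065 -0.0197555 ] [0.1752764  0.15266351] -7.862297058105469 1700
(0.1, 0.12) [ 0.48737144 -0.0200634 ] [0.1752976  0.08119352] -7.1839752197265625 210
```

View pics/s8.png

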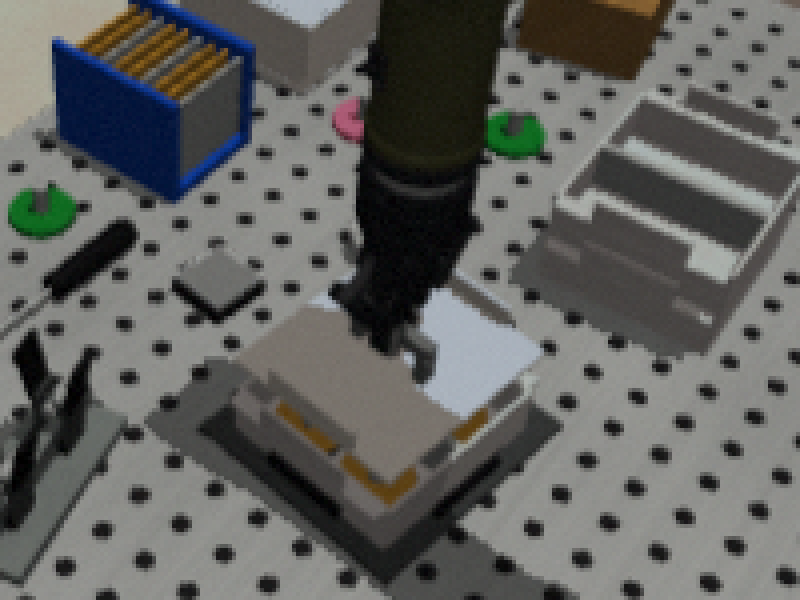

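The lid hangs level over the tray, and in the same picture lid and tray centres agree within 1 mm. Lowering it.

```bash
python3 - <<'E'
from h import *
t=(.4867,-.0206)
for z in(.160,.152,.146,.142,.1395):
    line_to([*t,z],feed=.04); s=st(z)
    if s["ft_force"][2]>8: print("blocked");break
E
```

```text
0.16 71.8 [ 0.4866 -0.0206  0.1598] [-180.    -0.   172.5] F [ 0.2  0.9 -3.5] w 0.0109
0.152 72.2 [ 0.4864 -0.0206  0.1516] [-180.    -0.   172.5] F [ 0.2  0.7 -3.3] w 0.011
0.146 72.5 [ 0.4864 -0.0206  0.1456] [-180.    -0.   172.5] F [-0.6 -0.5 -2.8] w 0.0109
0.142 72.7 [ 0.4865 -0.0206  0.1417] [-180.    -0.   172.5] F [-0.  -0.1 -3.5] w 0.011
0.1395 73.0 [ 0.4866 -0.0206  0.1394] [-180.    -0.   172.5] F [-0.4 -0.6 -3.3] w 0.0112
```

```bash
python3 - <<'E'
from h import *
t=(.4867,-.0206)
for z in(.138,.1365):
    line_to([*t,z],feed=.03); s=st(z)
    if s["ft_force"][2]>3: break
ungrasp(); st("open"); line_to([*t,.22],feed=.15)
movep([.60,-.2,.33],down(172.5))
for cam in("top","side"):
    im,d=capture(cam);C=cloud(cam,d)
    P=C[(abs(C[...,0]-.487)<.12)&(abs(C[...,1]+.025)<.12)&(d>0)]
    for b in[(.05,.064),(.066,.08),(.084,.1)]:
        try:
            c,s_,a,n=rect(P,*b);print(cam,b,np.round(c,4),np.round(s_,4),yaw90(a),n)
        except Exception as e: pass
    cv2.imwrite(f"pics/{cam}9.png",im[130:280,230:430].repeat(4,0).repeat(4,1))
    # lid plane
    m=(abs(C[...,0]-.487)<.06)&(abs(C[...,1]+.02)<.06)&(C[...,2]>.045)&(C[...,2]<.066);Q=C[m]
    A=np.c_[Q[:,:2]-Q[:,:2].mean(0),np.ones(len(Q))];print("plane",np.round(np.linalg.lstsq(A,Q[:,2],rcond=None)[0],4))
    # clips: tails
    for nm in("clipA","clipA_bite","rack"):
      for r in mark_of(nm,cam):
        if r["p"]>.15: print(cam,nm,round(r["p"],2),np.round(w(cam,r["centre"]),4))
    m=(C[...,0]>.6)&(C[...,0]<.74)&(C[...,1]>.08)&(C[...,1]<.28)&(C[...,2]>.09)&(C[...,2]<.13)&(d>0)
    n,l,s_,c=cv2.connectedComponentsWithStats(m.astype(np.uint8),connectivity=8)
    for i in range(1,n):
        if s_[i,4]>8:
            c,sz,a=cv2.minAreaRect(C[l==i][:,:2].astype(np.float32));print(cam,"tails",np.round(c,4),np.round(sz,4),round(yaw90(a),1),s_[i,4],C[l==i][:,2].max())
    m=(C[...,0]>.6)&(C[...,0]<.74)&(C[...,1]>.08)&(C[...,1]<.28)&(C[...,2]>.03)&(C[...,2]<.041)&(d>0)
    P=C[m];print("plate",rect(P,.03,.041))
E
```

```text
0.138 73.2 [ 0.4868 -0.0206  0.1392] [-180.    -0.   172.5] F [-3.8  0.1  5.7] w 0.011
open 73.9 [ 0.4867 -0.0206  0.138 ] [-180.    -0.   172.5] F [-0.5 -0.5  0.3] w 0.0853
top (0.05, 0.064) [ 0.4872 -0.0221] [0.1836 0.1521] -7.549140930175781 3501
top (0.066, 0.08) [ 0.4864 -0.022 ] [0.184  0.0789] -7.563453674316406 212
top (0.084, 0.1) [ 0.4868 -0.0219] [0.0119 0.0694] -7.20074462890625 126
plane [0.0029 0.0014 0.0565]
top clipA 0.79 [0.6622 0.1424 0.0586]
top clipA_bite 0.73 [ 0.4789 -0.1095  0.0667]
top clipA_bite 0.46 [0.665  0.1446 0.0147]
top rack 0.55 [0.6551 0.1813 0.0018]
top rack 0.2 [0.6468 0.2165 0.0187]
top tails [0.6846 0.1472] [0.0095 0.0252] 11.2 51 0.11557688526261439
top tails [0.667  0.2192] [0.0088 0.0249] 13.2 50 0.11447116327228983
top tails [0.6419 0.1368] [0.0042 0.0242] 12.2 21 0.11311472087618266
top tails [0.6246 0.2095] [0.0045 0.0252] 10.6 22 0.11538720682319953
plate (array([0.69024599, 0.18893473]), array([0.10351238, 0.15997879]), 12.885910987854004, np.int64(153))
side (0.05, 0.064) [ 0.4869 -0.0193] [0.1873 0.1532] -7.53448486328125 2193
side (0.066, 0.08) [ 0.4864 -0.0193] [0.187  0.0803] -7.290557861328125 268
side (0.084, 0.1) [ 0.4865 -0.0192] [0.0142 0.0704] -8.101097106933594 109
plane [ 0.0023 -0.0001  0.0566]
side clipA 0.63 [0.6639 0.1441 0.0544]
side clipA_bite 0.79 [0.6643 0.1427 0.0185]
side rack 0.83 [0.6553 0.1875 0.005 ]
side tails [0.6852 0.1496] [0.0114 0.0284] 12.3 55 0.11359025445900314
side tails [0.6426 0.1403] [0.0069 0.0263] 17.6 32 0.11348373747705641
side tails [0.6666 0.2233] [0.0079 0.0263] 11.6 57 0.11421245498967969
side tails [0.6249 0.2124] [0.0075 0.0267] 7.6 36 0.1130032417448931
plate (array([0.69181222, 0.18789968]), array([0.11662417, 0.15936805]), 7.042098045349121, np.int64(168))
```

View pics/top9.png

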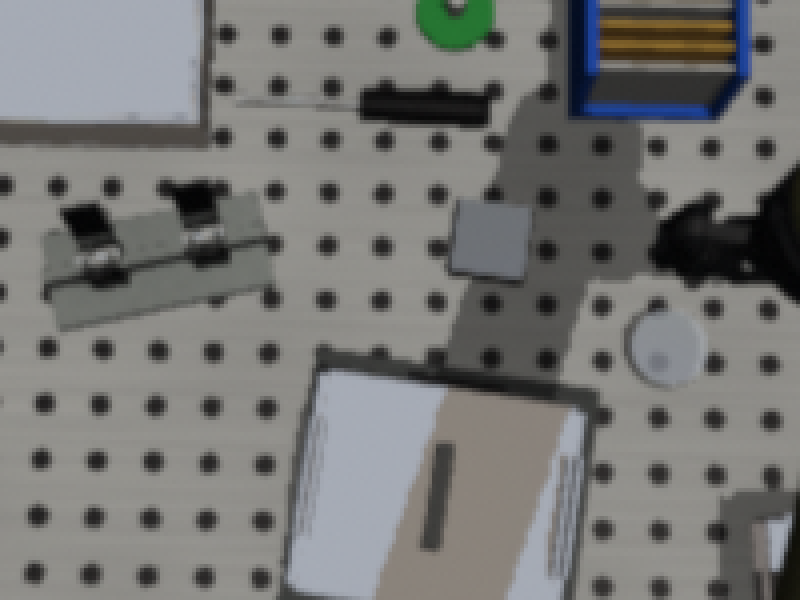

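View pics/side9.png

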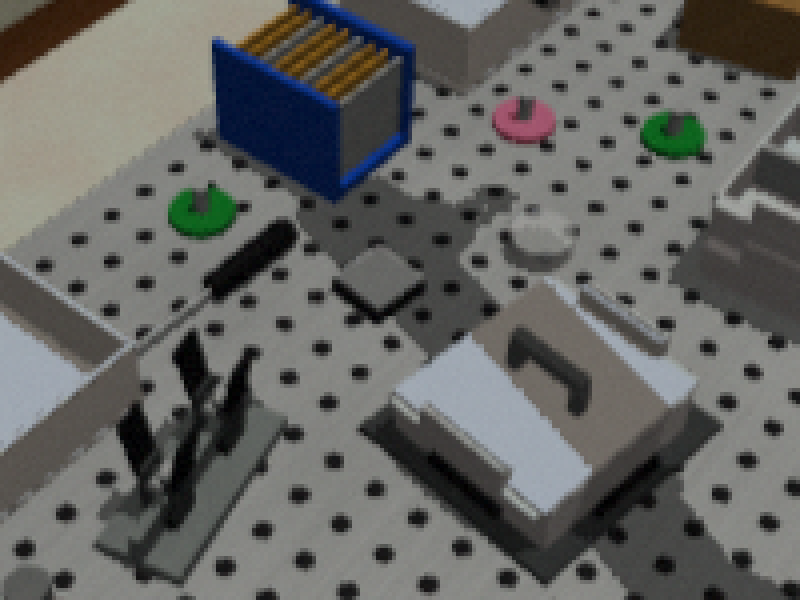

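The lid is seated: plate top 56.5 mm, level, handle centred on the tray within 1 mm. Now clip 1, from the rack at (200,225 in the zoom).

```bash
sed -i 's/^TR=.*/TR=np.array([.4868,-.0207]);TY=-7.5/' h.py; python3 - <<'E'
from h import *
np.set_printoptions(precision=1,suppress=True)
for g in(103.3,-76.7):
    print(g,inverse_kinematics([.6636,.1435,.25],down(g)),inverse_kinematics([.6458,.216,.25],down(g)))
for y in(172.5,-7.5):
    for e in(.0868,-.0868):print(y,e,inverse_kinematics([*tw(0,e),.30],down(y)))
E
```

```text
103.3 [-14.1  23.3  -0.5  82.7   0.2  74.   -1.3] [-18.2  23.7  -3.4  82.3   1.4  74.1  -8.4]
-76.7 [ 30.4  42.3 -70.9  80.9  39.7  84.2 154. ] [ 17.9  35.  -57.2  80.8  29.4  79.9 153.8]
172.5 0.0868 [ -3.    0.9  -7.6 103.8   0.1  75.3  71.9]
172.5 -0.0868 [  9.9  -1.2  -0.4 105.8  -0.   75.3  92. ]
-7.5 0.0868 [ -11.8    0.6    1.3  104.1   -0.    75.3 -108. ]
-7.5 -0.0868 [ -1.4  -1.6  10.8 106.2   0.3  75.4 -88.2]
```

```bash
cat >> h.py <<'E'
def clipgrab(p,yaw=103.3):
    movep([*p,.25],down(yaw)); line_to([*p,.149],feed=.1); st("at clip"); close(); st("pinched")
    line_to([*p,.18],feed=.05); line_to([*p,.30],feed=.15); return st("up")
E
python3 - <<'E'
from h import *
clipgrab((.6636,.1435))
im,d=capture("side");cv2.imwrite("pics/s10.png",im[60:260,180:440].repeat(3,0).repeat(3,1))
E
```

```text
at clip 78.7 [0.6642 0.1437 0.15  ] [179.9  -0.  103.3] F [-0.8 -0.8 -0.1] w 0.0855
pinched 79.2 [0.6664 0.1442 0.1528] [179.5  -0.  103.3] F [ 2.5 -0.2  9.3] w 0.0303
up 80.9 [0.6631 0.1434 0.2985] [-179.9    0.   103.3] F [-0.5 -0.6 -1.3] w 0.0302
```

View pics/s10.png

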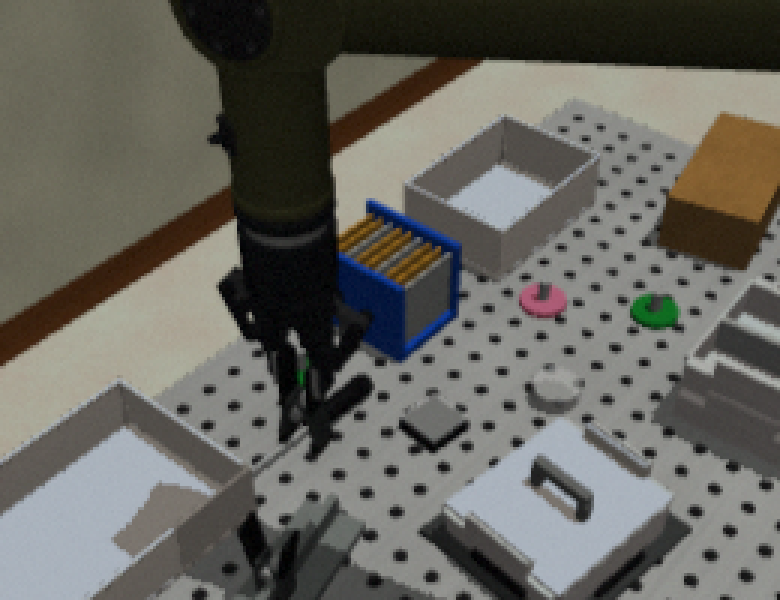

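```bash
python3 - <<'E'
from h import *
s=state();p=s["tcp_pos"]
a=np.radians(13.3);R=np.array([[np.cos(a),np.sin(a)],[-np.sin(a),np.cos(a)]])
for cam in("side","top"):
    im,d=capture(cam);C=cloud(cam,d)
    m=(np.hypot(C[...,0]-p[0],C[...,1]-p[1])<.045)&(C[...,2]>.12)&(C[...,2]<.235)&(d>0)
    Q=C[m];loc=(Q[:,:2]-p[:2])@R.T
    print(cam,m.sum())
    if m.sum()==0: continue
    for lo in np.arange(.14,.225,.006):
        k=(Q[:,2]>=lo)&(Q[:,2]<lo+.006)
        if k.sum()>1: print(round(lo,3),k.sum(),"x",np.round([loc[k,0].min(),loc[k,0].max()],4),"y",np.round([loc[k,1].min(),loc[k,1].max()],4))
    for nm in("clipA","clipA_bite"):
        for r in mark_of(nm,cam):
            if r["p"]>.15:
                q=w(cam,r["centre"]);print(cam,nm,round(r["p"],2),np.round(q,4),np.round(q-p,4))
E
```

```text
side 303
0.152 3 x [-0.018   0.0161] y [-0.01    0.0119]
0.158 17 x [-0.0195  0.0212] y [-0.0085  0.0143]
0.164 23 x [-0.0199  0.0213] y [-0.0118  0.014 ]
0.17 27 x [-0.0213  0.022 ] y [-0.0093  0.0151]
0.176 18 x [-0.0189  0.0196] y [-0.0104  0.0132]
0.182 19 x [-0.0175  0.0207] y [-0.0113  0.0127]
0.188 14 x [-0.0171  0.0171] y [-0.0108  0.014 ]
0.194 22 x [-0.0161  0.0156] y [-0.0131  0.0147]
0.2 32 x [-0.0153  0.014 ] y [-0.0105  0.0167]
0.206 37 x [-0.0151  0.0142] y [-0.0106  0.0176]
0.212 34 x [-0.016   0.0166] y [-0.012  0.015]
0.218 17 x [-0.0147  0.0149] y [-0.0122  0.0146]
0.224 14 x [-0.0211  0.0156] y [-0.0096  0.0144]
side clipA 0.83 [0.663  0.1446 0.1964] [ 0.      0.0012 -0.1018]
side clipA_bite 0.6 [ 7.73e-01  3.72e-02 -4.00e-04] [ 0.11   -0.1062 -0.2987]
side clipA_bite 0.59 [0.6606 0.1419 0.1616] [-0.0024 -0.0015 -0.1367]
top 0
```

```bash
cat >> h.py <<'E'
def clipplace(e,yaw=172.5,z=.203):
    t=tw(0,e)
    line_to([*t,.30],rot=down(yaw),feed=.2); st("over")
    line_to([*t,.235],feed=.12)
    line_to([*t,z],feed=.05); st("low")
E
python3 - <<'E'
from h import *
clipplace(.0868)
im,d=capture("side");cv2.imwrite("pics/s11.png",im[130:280,230:430].repeat(4,0).repeat(4,1))
E
```

```text
over 82.5 [0.4984 0.0656 0.3001] [180.    0.  172.5] F [ 0.6 -0.7 -0.7] w 0.0304
low 84.0 [0.4983 0.0654 0.2031] [180.    0.  172.5] F [-0.   0.3 -0.8] w 0.03
```

View pics/s11.png

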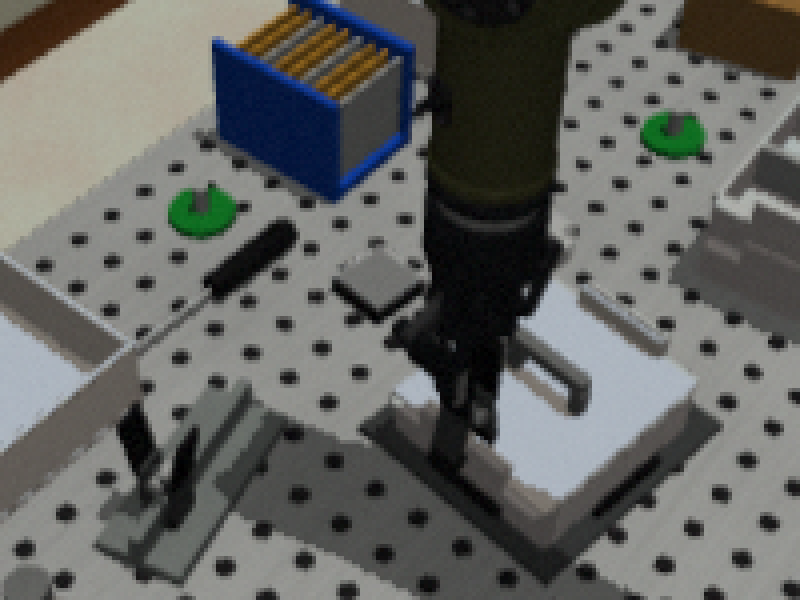

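The open jaws straddle the +y tab, outer jaw at (447,445) and inner at (487,420), with no contact force. Release.

```bash
cat >> h.py <<'E'
def clipcheck(e):
    t=tw(0,e);a=np.radians(TY);R=np.array([[np.cos(a),np.sin(a)],[-np.sin(a),np.cos(a)]])
    for cam in("side","top"):
        im,d=capture(cam);C=cloud(cam,d)
        for nm in("clipA","clipA_bite"):
            for r in mark_of(nm,cam):
                q=w(cam,r["centre"]);l=R@(q[:2]-TR)
                if r["p"]>.15 and abs(q[0]-t[0])<.08 and abs(q[1]-t[1])<.05:print(cam,nm,round(r["p"],2),"tray xy",np.round(l,4),"z",round(q[2]-.006,4))
        m=(np.hypot(C[...,0]-t[0],C[...,1]-t[1])<.05)&(C[...,2]>.135)&(C[...,2]<.175)&(d>0)
        if m.sum()>5:
            Q=C[m];l=(Q[:,:2]-TR)@R.T
            print(cam,"tails tray x",np.round([l[:,0].min(),l[:,0].max()],4),"y",np.round([l[:,1].min(),l[:,1].max()],4),"zmax",round(Q[:,2].max(),4),m.sum())
E
python3 - <<'E'
from h import *
ungrasp(); st("open")
p=state()["tcp_pos"]; line_to([p[0],p[1],.30],feed=.12)
movep([.60,-.2,.33],down(103)); st()
clipcheck(.0868)
for cam in("top","side"):
    im,d=capture(cam); cv2.imwrite(f"pics/{cam}12.png",im[130:280,230:430].repeat(4,0).repeat(4,1))
E
```

```text
open 84.7 [0.4982 0.0654 0.2031] [180.    0.  172.5] F [-0.6  0.8  0.5] w 0.0852
 86.7 [ 0.6001 -0.198   0.3294] [-1.800e+02 -1.000e-01  1.032e+02] F [-0.2  0.4  0. ] w 0.0853
side clipA 0.62 tray xy [0.     0.0881] z 0.1048
side clipA_bite 0.64 tray xy [0.0039 0.0873] z 0.0682
side tails tray x [-0.0136  0.0125] y [0.0616 0.1158] zmax 0.1689 146
top clipA 0.69 tray xy [-0.0004  0.0911] z 0.1061
top clipA_bite 0.56 tray xy [-0.0018  0.0888] z 0.0637
top tails tray x [-0.0126  0.0131] y [0.0601 0.1136] zmax 0.1699 99
```

View pics/side12.png

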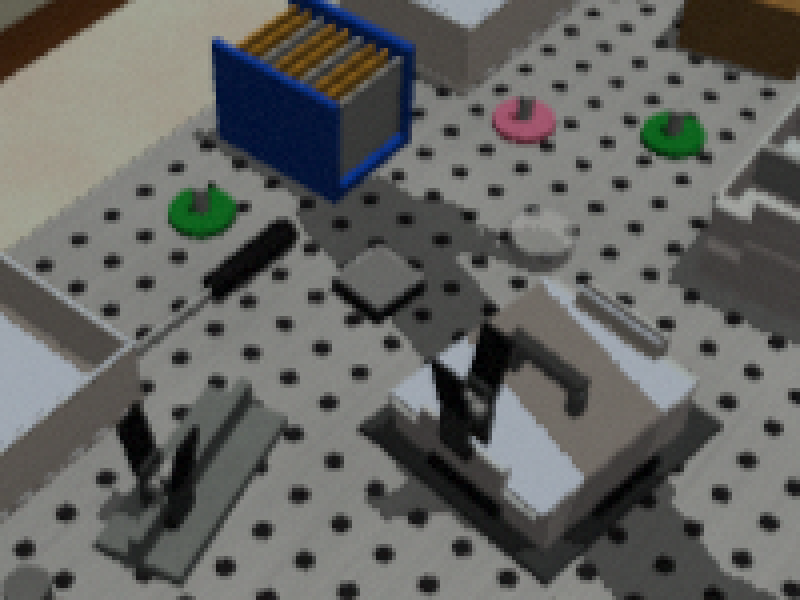

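View pics/top12.png

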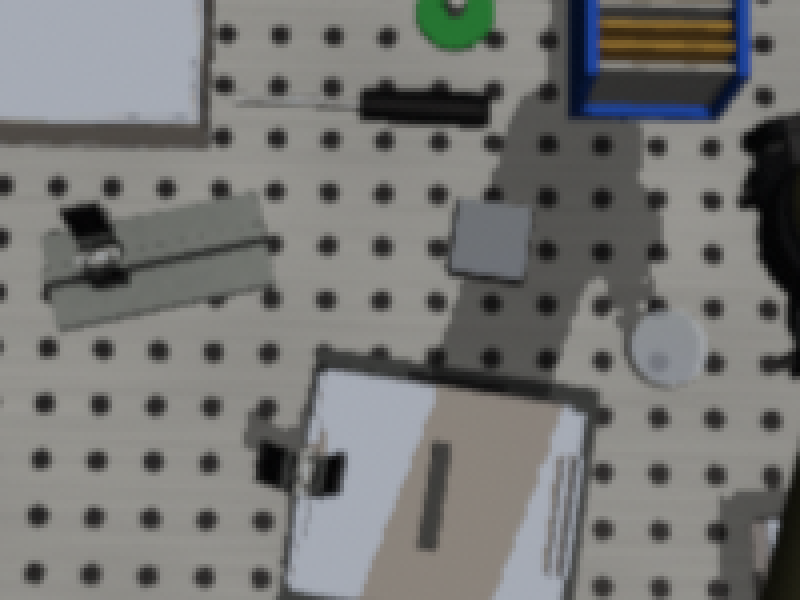

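The clip stands upright and bites the tab. But the tail tops at z≈0.1695 put the bite about 10 mm above the reference, too close to the 12 mm limit. The pads swing up on release and drag it higher. I'll re-pinch, lower a few millimetres and release.

```bash
python3 - <<'E'
from h import *
t=tw(0,.0868)
movep([*t,.30],down(172.5)); line_to([*t,.203],feed=.1); close(); st("pinched")
for z in(.201,.199,.1975):
    line_to([*t,z],feed=.03); s=st(z)
    if s["ft_force"][2]>5: break
im,d=capture("side");C=cloud("side",d)
a=np.radians(TY);R=np.array([[np.cos(a),np.sin(a)],[-np.sin(a),np.cos(a)]])
ungrasp(); st("open")
p=state()["tcp_pos"]; line_to([p[0],p[1],.30],feed=.12)
movep([.60,-.2,.33],down(103))
clipcheck(.0868)
for cam in("top","side"):
    im,d=capture(cam); cv2.imwrite(f"pics/{cam}13.png",im[130:280,230:430].repeat(4,0).repeat(4,1))
E
```

```text
pinched 89.9 [0.498  0.0654 0.2029] [-180.    -0.   172.5] F [ 0.  -0.1 -0.6] w 0.03
0.201 90.1 [0.498  0.0653 0.2007] [-180.    -0.   172.5] F [ 0.3 -0.7 -0.9] w 0.0299
0.199 90.4 [0.4981 0.0654 0.1989] [-180.    -0.   172.5] F [-0.5  0.2 -1.1] w 0.0299
0.1975 90.6 [0.4983 0.0654 0.1986] [180.    0.  172.5] F [-1.7  0.1  6.3] w 0.03
open 91.3 [0.4981 0.0654 0.1975] [180.    0.  172.5] F [ 0.5 -0.1  0. ] w 0.0855
side clipA 0.71 tray xy [-0.0001  0.088 ] z 0.0982
side clipA_bite 0.55 tray xy [-0.001   0.0877] z 0.0589
side tails tray x [-0.0135  0.0127] y [0.0609 0.1143] zmax 0.1649 124
top clipA 0.8 tray xy [-0.0004  0.0875] z 0.104
top clipA_bite 0.79 tray xy [0.0004 0.0862] z 0.0578
top tails tray x [-0.0131  0.0125] y [0.0585 0.1121] zmax 0.1641 90
```

View pics/side13.png

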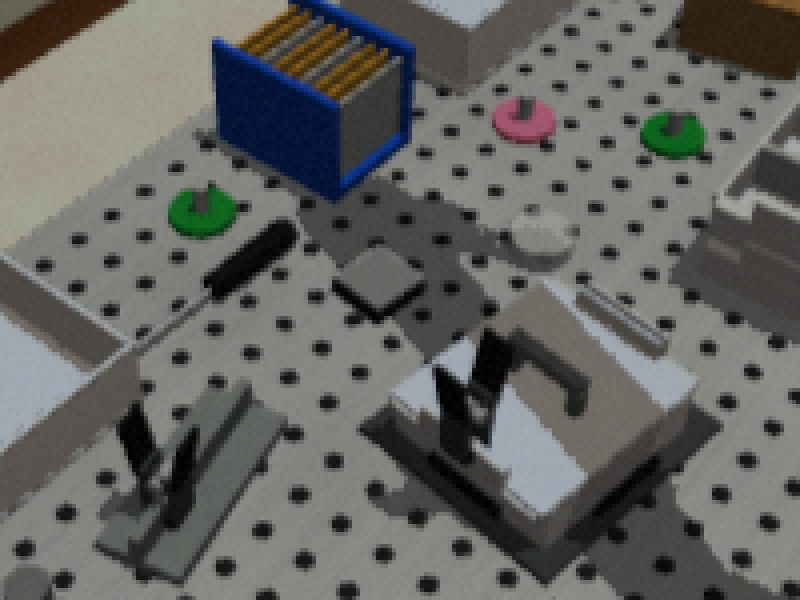

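The bite is now about +5 mm (tail tops 0.1645), upright, at tray x≈0, y≈87. Clip 2 to the -y end.

```bash
python3 - <<'E'
from h import *
movep([.62,.1,.3],down(103.3))
s=clipgrab((.6458,.2165))
if .025<s["width"]<.036:
    clipplace(-.0868,z=.204)
    t=tw(0,-.0868)
    for z in(.201,.199,.1975):
        line_to([*t,z],feed=.03); s=st(z)
        if s["ft_force"][2]>4: break
im,d=capture("side");cv2.imwrite("pics/s14.png",im[130:280,230:430].repeat(4,0).repeat(4,1))
im,d=capture("top");cv2.imwrite("pics/t14.png",im[130:280,230:430].repeat(4,0).repeat(4,1))
E
```

```text
at clip 96.7 [0.6464 0.2167 0.15  ] [179.9  -0.  103.3] F [ 1.1 -0.2  0.3] w 0.0853
pinched 97.2 [0.6486 0.2174 0.1528] [179.5  -0.  103.3] F [1.1 0.1 8.6] w 0.0302
up 98.9 [0.6453 0.2163 0.2986] [-179.9    0.   103.3] F [-0.  -0.5 -1.2] w 0.0301
over 100.9 [ 0.4757 -0.1061  0.2999] [180.    0.  172.5] F [ 0.4  1.1 -0.3] w 0.0302
low 102.4 [ 0.4756 -0.1068  0.2041] [-180.     0.   172.5] F [-0.5 -1.1 -0.8] w 0.0304
0.201 102.6 [ 0.4754 -0.1068  0.201 ] [180.   -0.  172.5] F [ 0.3  0.6 -1.5] w 0.0301
0.199 102.9 [ 0.4754 -0.1068  0.1989] [-180.    -0.   172.5] F [ 0.2 -0.3 -1.5] w 0.0299
0.1975 103.1 [ 0.4754 -0.1068  0.1974] [180.   -0.  172.5] F [ 0.5 -0.  -1. ] w 0.0297
```

View pics/s14.png

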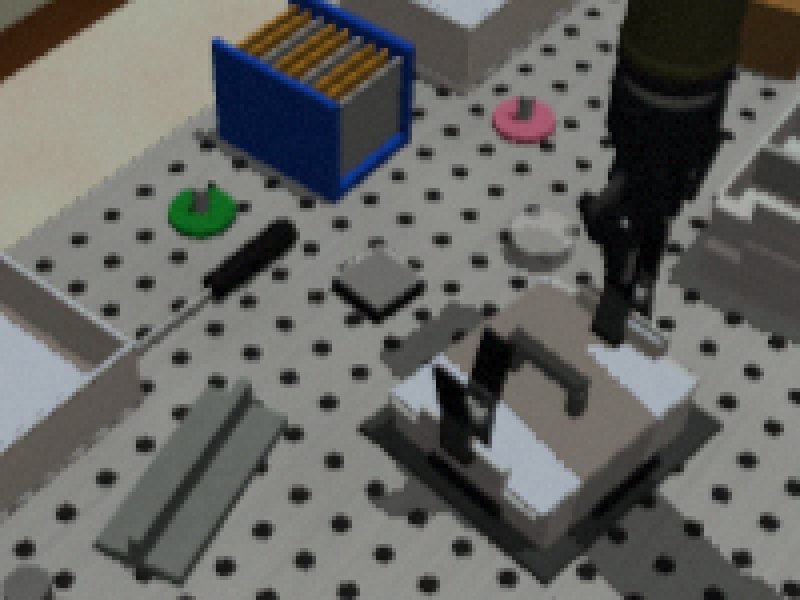

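The jaws straddle the -y tab at (620,325), with no contact yet. Release and check everything.

```bash
python3 - <<'E'
from h import *
ungrasp(); st("open")
p=state()["tcp_pos"]; line_to([p[0],p[1],.30],feed=.12)
movep([.62,.12,.36],down(103)); st()
for e in(.0868,-.0868): print(e);clipcheck(e)
for cam in("top","side"):
    im,d=capture(cam);C=cloud(cam,d); cv2.imwrite(f"pics/{cam}15.png",im[130:280,260:460].repeat(4,0).repeat(4,1))
    P=C[(abs(C[...,0]-.487)<.12)&(abs(C[...,1]+.025)<.12)&(d>0)]
    for b in[(.05,.064),(.084,.095)]:
        c,s_,a,n=rect(P,*b);print(cam,b,np.round(c,4),np.round(s_,4),yaw90(a),n)
    m=(abs(C[...,0]-.487)<.06)&(abs(C[...,1]+.02)<.04)&(C[...,2]>.045)&(C[...,2]<.066);Q=C[m]
    A=np.c_[Q[:,:2]-Q[:,:2].mean(0),np.ones(len(Q))];print("plane",np.round(np.linalg.lstsq(A,Q[:,2],rcond=None)[0],4))
E
```

```text
open 103.8 [ 0.4755 -0.1068  0.1976] [-180.     0.   172.5] F [ 0.3 -0.7  0. ] w 0.0851
 106.2 [0.6199 0.1191 0.3595] [-179.9    0.   103. ] F [ 0.6 -0.2 -0.7] w 0.0855
0.0868
side clipA 0.93 tray xy [0.0004 0.0901] z 0.0973
side clipA_bite 0.79 tray xy [0.0012 0.0877] z 0.0628
side tails tray x [-0.015   0.0133] y [0.0594 0.1143] zmax 0.1623 124
top clipA 0.59 tray xy [0.001  0.0856] z 0.1016
top clipA_bite 0.63 tray xy [-0.     0.086] z 0.0535
top tails tray x [-0.0131  0.0122] y [0.0586 0.0688] zmax 0.1632 41
-0.0868
side tails tray x [-0.013   0.0134] y [-0.1118 -0.0615] zmax 0.1629 121
top tails tray x [-0.0122  0.0136] y [-0.1127 -0.065 ] zmax 0.1625 77
top (0.05, 0.064) [ 0.4872 -0.0222] [0.1839 0.1519] -7.5503692626953125 3125
top (0.084, 0.095) [ 0.4811 -0.0654] [0.1041 0.069 ] -7.246391296386719 118
plane [0.0013 0.0008 0.0566]
side (0.05, 0.064) [ 0.4871 -0.0165] [0.1938 0.1529] -7.965362548828125 1876
side (0.084, 0.095) [ 0.4872 -0.0169] [0.0682 0.1977] 5.405304908752441 154
plane [0.002  0.0021 0.0566]
```

View pics/side15.png

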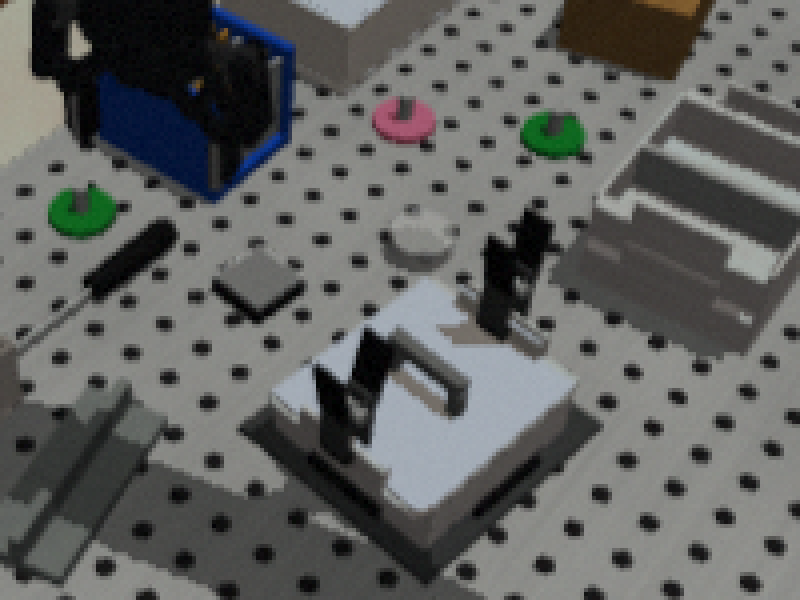

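View pics/top15.png

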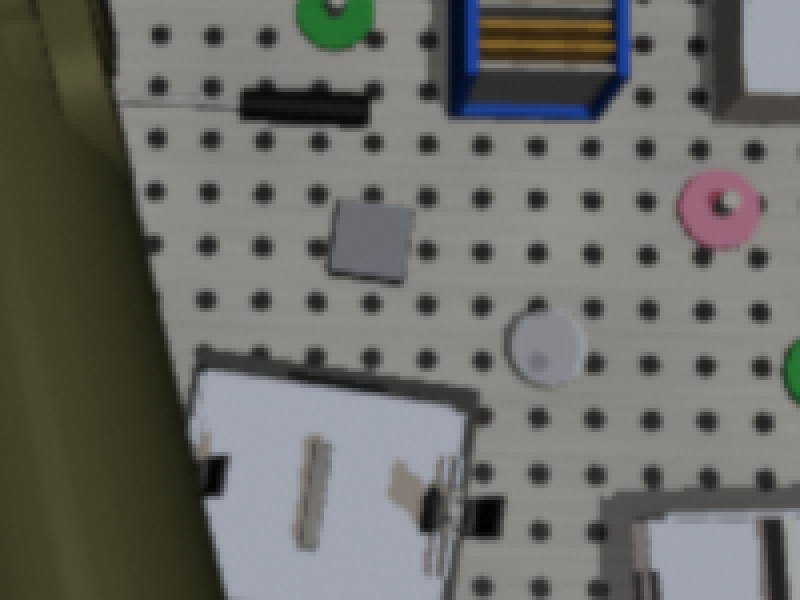

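```bash
python3 - <<'E'
from h import *
def tz():
    for e in(.0868,-.0868):
        t=tw(0,e)
        for cam in("side","top"):
            v=[]
            for k in range(3):
                im,d=capture(cam);C=cloud(cam,d)
                m=(np.hypot(C[...,0]-t[0],C[...,1]-t[1])<.05)&(C[...,2]>.12)&(C[...,2]<.175)&(d>0)
                v.append(np.sort(C[m][:,2])[-12:].mean())
            print(e,cam,np.round(v,4))
tz(); hold(4); print("later"); tz(); print(state()["time_s"])
E
```

```text
0.0868 side [0.1611 0.1612 0.1604]
0.0868 top [0.1606 0.1601 0.1607]
-0.0868 side [0.1611 0.1606 0.1608]
-0.0868 top [0.1621 0.1624 0.1618]
later
0.0868 side [0.1612 0.1605 0.1609]
0.0868 top [0.1603 0.1603 0.1603]
-0.0868 side [0.161  0.1611 0.1611]
-0.0868 top [0.162  0.162  0.1622]
112.15
```

The clips are steady over 4 s and everything is in place. Handing in.

```bash
python3 -c "
from workcell import *
print(finish_job())"
```

```text
the job is handed in; nothing more can be done
None
```

The job is handed in after about 112 s of robot time. The simulator gives no verdict, so these are my own last measurements:

- **Tray:** it sits in the station about 3.5 mm off centre, within the stops' play and the 9 mm limit, and well aligned.
- **Wafer holders:** all four gold ones lay flat in separate places in the two bays in the last view before the lid went on. I could not check them after that.
- **Lid:** it is seated level, with its underside about 46.5 mm above the tray's and centred within 1 mm.
- **Clips:** both stand upright near the middle of their ends, with the bite about 3–5 mm above the reference point, and did not move over a 4 s wait. I could not measure the contact forces directly.

Three things did not go to plan:

- **Dropped holder:** I carried the fourth wafer holder too low and it struck the tray's end tab. This shifted the tray about 4 mm within its stops, and the holder fell and ended up leaning on the station edge. I set it flat on the bench, regripped it and placed it.
- **First clip:** it ended up about 10 mm high on release, close to the 12 mm limit, so I pinched it again and set it lower.
- **Camera difference:** the two cameras disagreed by about 2 mm in y, so I used their average.

The two other trays, dish, gel box and screwdriver looked unmoved in the pictures. The wash bottle was not in the final close-ups, but the arm did not work next to it.

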